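# Load a globe carriage and run it home under the sensor bridge

## Task

Lift the flat metal carriage out of its storage dock, lay it flat in the wide loading end of the guide with its tail tab facing away from the bridge, and let go of it there. Then gently set the white glass globe in the carriage's cup and let go; then take the carriage anew at its tail tab and push it along the centre line of the guide (pushed off-centre it jams) until it is fully home against the end stop, with the globe still seated in its cup under the bridge. Do not squeeze, press or drop the globe, and leave the other things on the bench where they are.

Things in the scene. Friction and masses are not known exactly. Their poses are not given: they have to be found in the camera images.
- carriage_cup (a point): The cup of the loose flat aluminium carriage: a square block 46 x 46 x 28 mm on the plate, with a round hole 37 mm across in its top. This point is on the cup's axis, 26 mm above the carriage's underside; the rim is at 40 mm. x points forward (way of travel), z up. Lift the carriage (0.3 to 0.55 kg) by the flat sides of the cup, closing along y; centre of mass about 10 mm behind this point.
- carriage_tab (a point): Centre of the carriage's tail tab: an upright block 14 x 14 x 34 mm on the plate at the tail end, on the centre line 97 mm behind the cup. This point is 29 mm above the carriage's underside; the tab's top is 17 mm higher. Axes as the carriage. In the dock the tab stands between two fork posts, with no room for fingers beside it.
- dock: Fixed grey storage dock in which the carriage lies at the start: base 190 x 110 x 6 mm, ribs 12 mm high, and at the tail end two fork posts 58 mm high beside the tab, 20 to 34 mm from the centre line. Origin on the bench below the stored cup; axes as the stored carriage, whose underside is at 6 mm. The carriage lifts straight up.
- guide: Fixed guide channel: base 112 mm wide, 6 mm thick, steel walls up to 18 mm above the bench, 98 mm apart in the loading end, narrowing to 93 mm from 15 to 46 mm ahead of the origin. Origin on the bench below where the cup belongs in the loading end; x along the travel, z up. Two gaps in each wall face, 14 mm long, 3 mm deep, 75 and 141 mm ahead. Runs from 116 mm behind the origin to the stop face at 215 mm.
- guide_load (a point): Where the underside of the carriage, below the cup's axis, belongs when it is laid in the loading end (on the guide's base, 6 mm above the bench). Same axes as the guide.
- guide_home (a point): Where the carriage's underside, below the cup's axis, is when fully home against the stop: 150 mm ahead of guide_load along the guide's x, under the bridge. Axes as the guide. The bridge stands on the walls here, 20 mm wide along x, 107 mm across; underside 118 mm, top 126 mm above the bench, with a black sensor to 146 mm.
- globe_center (a point): Centre of the loose white glass globe, a ball of 60 mm across, 0.07 kg, fragile. It starts on the nest; seated in the carriage's cup its centre is about 24 mm above the cup's rim (38 mm above the carriage_cup point).
- nest: Fixed grey square stand 66 x 66 x 24 mm with a round hole in its top, on which the globe rests at the start (globe's centre about 48 mm above the bench). Origin on the bench below its centre.
- bottle: Bystander: loose blue solvent bottle, 64 mm across, 109 mm tall; origin at the centre of its underside.
- tape: Bystander: loose roll of amber tape lying flat, 79 mm across, 19 mm tall; origin at the centre of its underside.
- hub: Bystander: loose small black desktop hub, 62 x 46 x 28 mm; origin at the centre of its underside.
- driver: Bystander: loose red screwdriver lying on the bench, 185 mm long (along its y), 18 mm thick; origin at the centre of its underside.
- carriage: The carriage as a whole; origin on its underside below the cup's axis, x forward. Plate 12 mm thick, 80 mm wide from 80 mm behind to 65 mm ahead of the origin, with a neck 34 mm wide back to 105 mm. Four black guide buttons stick out of its long sides (90 mm over all), 45 mm behind and 5 mm ahead of the origin: pushed well off its centre line the carriage turns and jams between the walls or in a wall gap.

How it is judged:
By the outcome, as a careful person would: the job done as asked, in the order asked, and still so for the second after the job is handed in, with the robot touching nothing.
It also fails if it takes over 61 s, if anything falls off the work surface, if the arm or the gripper's body presses on something with over 40 N, if the wrist force passes 120 N, or if a joint passes its speed limit or range.

## Robot

A 6-joint arm with a two-finger parallel gripper is mounted at the origin on a cart in front of the work surface, level with it; the furniture and walls round the work are solid. World frame = base frame: x ahead of the robot, y to its left, z up, the work surface at z = 0. Lengths are in m, angles in rad, forces in N, time in s.
With the tool pointing down it reaches from about 0.375 to 0.975 m from the base axis. Payload 3.8 kg.
Tool frame: the origin (TCP) lies midway between the tips of the shut fingers; the grasp point (between the pads) lies 19 mm behind it; z points along the fingers, y is the line along which they close (so a half turn about z gives the same grasp; the last joint's range is limited). The gripper opens to 88 mm and grips with 3 to 60 N. Pads are 18 mm wide; open, the fingers measure 123 mm over their backs; the gripper's body (75 mm by 187 mm) begins 45 mm behind the grasp point.
Start: joints at [-1.285, 0.264, 1.604, -0, 1.274, -0.037], TCP at [0.214, -0.64, 0.214] pointing down, gripper open.
Joint ranges: [-2.63, 2.63], [-0.94, 2.18], [0.31, 2.57], [-1.31, 4.45], [0, 2.66], [-2.55, 2.55]. Speed limits (rad/s): [2.57, 2.57, 3.14, 3.14, 3.14, 3.14].

## Interface

Orientations are given as a rotation vector (axis times angle).
In Python, from bench import ctrl, vision gives the robot as it stands.
- The arm moves only by the tool carry_out, never from a script. Its argument "deltas" is text: rows parted by semicolons, each of 7 numbers parted by spaces: the shift along the tool's x, y, z each as a share of 0.05 m, from -1 to 1, then the turn, a rotation vector about the tool's x, y, z each as a share of 0.15 rad, from -1 to 1, then the closure, from -1 (fully open) to 1 (shut), so that 0 is half open. In form: x y z rx ry rz hand; .... A call has 1 to 20 rows; each row shifts and turns the commanded pose from where the row before left it, along the tool's axes as they then stand; what a row does not reach is not made up. A row lasts 1/10 s, in which the tool goes at most 50 mm and 8.59 degrees, less where a joint would pass 70% of its speed; a pose out of reach is approached as far as the arm can. A call with a number of a shift or a turn outside -1 to 1 is refused whole. A call with a gripper value outside its range is refused whole. The fingers move at their own pace and stop on an object; the grip force is fixed at half the most. Time passes only in rows, so rows that do not move let the fingers close. It gives the time, the measured TCP pose, the force, the opening and the grip force at its end, in the units of the state.
- ctrl.state(): the state, without advancing time (a new reading comes with each control period).
- vision.get_image(name): name is "side" or "top" or "wrist"; returns the picture (400x640x3 uint8, red, green, blue); there is no depth.
- vision.get_calibration(name): a dict with "vertical_fov" (degrees; the focal length in pixels is half the picture's height over the tangent of half this angle, whatever the lens; pixels are square), "cx", "cy" (the principal point, pixels), "rvec" (rotation vector, rad) and "tvec" (3), from world to camera coordinates, as OpenCV has them. Camera axes: x right, y down, z forward; pixel columns grow to the right and rows downward; lengths in m; the calibration is good to about 2 mm. A picture is of the moment at which its call begins: read the wrist's pose just before it. get_calibration takes no time and is no camera call; for the wrist camera it gives the pose at the moment of the call.
- ctrl.job_done(): hands the job in; it is judged then, once.
The state is a dict: "clock": time; "qpos": joint angles; "joint_vel": joint speeds; "tau": joint torques, N m; "ee_pos": TCP position; "orientation": TCP orientation; "wrist_force": force on the tool from outside, world axes, zero at the start; "moment": the same for the moment, N m; "opening": finger opening in m; "grip_force": force on a finger pad.
Only numpy, scipy, OpenCV 4.12 (cv2) and the standard library are available. Lean on these libraries where they do the work, as an engineer would, in place of code of your own. Each camera call takes 0.05 s, during which the arm holds its last target. There are 200 camera calls.

## Working session

There is one attempt and no reset: what is moved stays moved. The work goes in short steps, Python scripts to look and compute and a tool call to move; the robot and the scene stay as the last step left them, time stands still between calls to the robot, and variables do not carry over. Pictures are saved under pics/ and viewed, at most 10 in all, crops included, and the job is handed in when it is done.

Besides the shell and the picture viewer there is one more tool, called after "Call:" by a JSON object that holds its "name" and its "arguments". carry_out: Moves the arm, as the interface text tells. Its arguments: {"type":"object","properties":{"deltas":{"type":"string"}},"required":["deltas"]}

```bash
mkdir -p pics; cat > h.py <<'E'
import numpy as np, cv2, json
from scipy.spatial.transform import Rotation as R
from bench import ctrl, vision
def cal(n):
    c=vision.get_calibration(n); f=200/np.tan(np.radians(c["vertical_fov"])/2)
    K=np.array([[f,0,c["cx"]],[0,f,c["cy"]],[0,0,1]]); return K,R.from_rotvec(np.ravel(c["rvec"])).as_matrix(),np.ravel(c["tvec"]),c
def ray(n,u,v,C=None):
    K,Rm,t,_=C or cal(n); d=Rm.T@np.linalg.solve(K,[u,v,1]); return -Rm.T@t,d/np.linalg.norm(d)
def plane(n,u,v,z,C=None):
    o,d=ray(n,u,v,C); return o+d*(z-o[2])/d[2]
def proj(n,P,C=None):
    K,Rm,t,_=C or cal(n); q=K@(Rm@np.asarray(P,float)+t); return q[:2]/q[2]
def snap(n,name):
    C=cal(n); im=vision.get_image(n); cv2.imwrite(f"pics/{name}.png",im[:,:,::-1]); return im,C
E
python3 - <<'E'
from h import *
for n in("top","side"):
    im,C=snap(n,n+"0"); print(n,C[3], -C[1].T@C[2])
a=cv2.imread("pics/top0.png");b=cv2.imread("pics/side0.png")
print(ctrl.state())
E
```

```text
top {'vertical_fov': 53.40023431827295, 'cx': 318.9502912302731, 'cy': 203.21219466859495, 'rvec': array([ 2.167605  , -2.05297882,  0.20963693]), 'tvec': array([-0.14381661,  0.49712646,  0.88318448])} [ 0.31499472 -0.12760782  0.96557099]
side {'vertical_fov': 44.83041738230145, 'cx': 326.7707718624069, 'cy': 195.25081586089448, 'rvec': array([ 0.07230452, -2.73879767,  1.44040146]), 'tvec': array([0.51328323, 0.11210861, 1.20487978])} [0.43889666 0.95918078 0.78428646]
{'clock': 0.1, 'qpos': array([-1.28490419e+00,  2.64690973e-01,  1.60523385e+00,  2.50772286e-05,
        1.27369736e+00, -3.68968544e-02]), 'joint_vel': array([-0.00011151, -0.00223041, -0.00423704, -0.00011466,  0.00027707,
       -0.00070809]), 'tau': array([-3.63793943e-04, -5.03620577e+01, -3.58071828e+01,  7.30027654e-02,
        2.33248092e-02, -4.84568170e-05]), 'ee_pos': array([ 0.21393236, -0.63947365,  0.21320563]), 'orientation': array([-3.09877625e+00, -5.04501903e-01,  3.58278236e-04]), 'wrist_force': array([0.12627891, 0.10560821, 0.38726302]), 'moment': array([ 0.00944611,  0.04335131, -0.05912811]), 'grip_force': 0.0, 'opening': 0.08779940815619965}
```

View pics/top0.png

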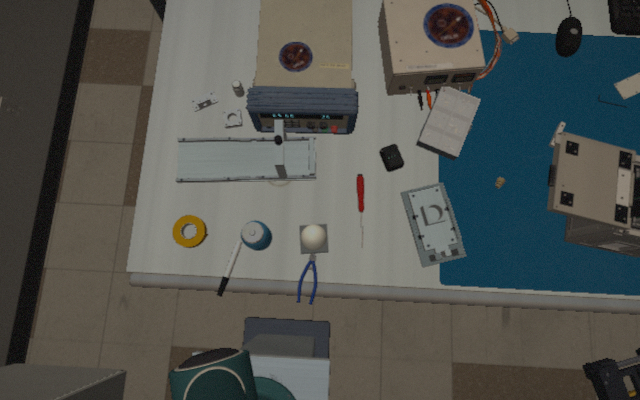

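View pics/side0.png

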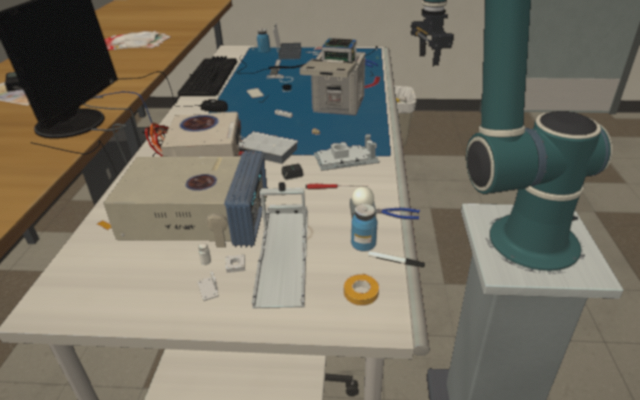

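The top view shows the guide from (178,160) to (316,158) with the bridge at (280,158), so travel goes right (−y). The dock with the carriage is at (433,223), the globe at (313,237), the bottle at (256,235), the driver at (361,190) and the hub at (391,157). Next I'll enlarge the areas that matter.

```bash
python3 - <<'E'
import cv2,numpy as np
a=cv2.imread("pics/top0.png")
c=cv2.resize(a[175:275,395:475],None,fx=5,fy=5,interpolation=cv2.INTER_CUBIC)
d=cv2.resize(a[130:190,170:325],None,fx=5,fy=5,interpolation=cv2.INTER_CUBIC)[:, :]
cv2.imwrite("pics/c.png",c); 
o=np.zeros((600,800,3),np.uint8); o[:500,:400]=c; 
o[:]=0; o[0:300,0:775]=d; o[300:600,0:400]=cv2.resize(a[195:270,390:490],(400,300),interpolation=cv2.INTER_CUBIC)
s=cv2.imread("pics/side0.png"); o[300:600,400:800]=cv2.resize(s[115:190,300:400],(400,300),interpolation=cv2.INTER_CUBIC)
cv2.imwrite("pics/c.png",o)
E
```

```text
(no output)
```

View pics/c.png

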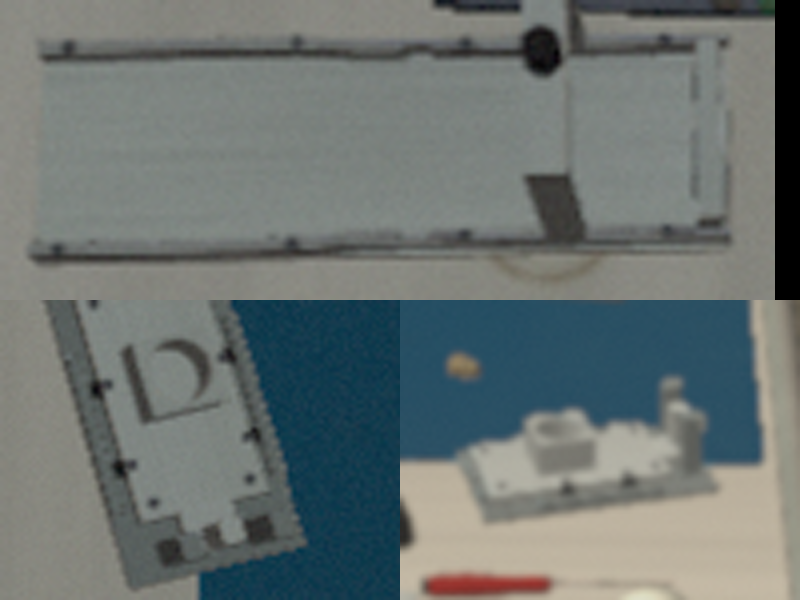

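The crop shows the carriage buttons near (414.5,217), (447,209), (420.5,237) and (453,229), with the tab at the lower end. The guide wall screws run along both walls.

```bash
python3 - <<'E'
from h import *
C=cal("top"); p=lambda u,v,z:plane("top",u,v,z,C)
q=lambda c,z:p(170+c[0]/5,130+c[1]/5,z)
U=[(68,47),(297,41),(465,43),(665,40)];L=[(57,248),(292,243),(465,235),(665,230)]
for a,b in zip(U,L):
    A,B=q(a,.018),q(b,.018); print("guide",A.round(4),B.round(4),((A+B)/2).round(4),np.linalg.norm(A-B).round(4))
for c in[(38,48),(33,255),(695,140),(727,40)]: print("end",q(c,.018).round(4))
B=[p(*x,.013) for x in[(414.5,216.75),(447,209),(420.5,236.75),(453.3,229)]]
print("buttons",np.round(B,4)); f=(B[0]+B[1]-B[2]-B[3])/2; print(f,np.linalg.norm(f),np.degrees(np.arctan2(f[1],f[0])))
print("cup",np.mean(B[:2],0)-f/np.linalg.norm(f)*.005)
im=vision.get_image("top").astype(int)
def blob(m,n):
    m=m.astype(np.uint8); k,l,s,c=cv2.connectedComponentsWithStats(m); i=1+np.argmax(s[1:,4]); print(n,s[i],c[i]); return c[i]
m=np.zeros((400,640),bool); m[215:256,297:330]=1
g=blob((im.min(2)>175)&m,"globe"); print(p(*g,.048))
s=vision.get_image("side").astype(int)
m=np.zeros((400,640),bool); m[180:220,340:385]=1
g2=blob((s.min(2)>175)&m,"globeS"); print(plane("side",*g2,.048))
print("nest corners",[p(*x,.024).round(3) for x in[(300,225),(327,225),(328,252),(301,253)]])
print("driver",p(361,178,.01),p(361,246,.01),"hub",p(391,157,.028),"bottle",p(256,235,.109),"tape",p(189,231,.019))
print("edge",p(230,276,0))
w=cal("wrist"); T=ctrl.state(); Rt=R.from_rotvec(T["orientation"]).as_matrix(); print("cam in tool",Rt.T@(-w[1].T@w[2]-T["ee_pos"]),"\n",(w[1]@Rt).round(3),w[3]["vertical_fov"])
print(Rt.round(3))
E
```

```text
guide [0.6564 0.233  0.018 ] [0.552  0.2255 0.018 ] [0.6042 0.2292 0.018 ] 0.1047
guide [0.6658 0.1181 0.018 ] [0.5608 0.1101 0.018 ] [0.6133 0.1141 0.018 ] 0.1053
guide [0.6693 0.0335 0.018 ] [0.5695 0.0252 0.018 ] [0.6194 0.0294 0.018 ] 0.1002
guide [ 0.6764 -0.067   0.018 ] [ 0.5774 -0.0732  0.018 ] [ 0.6269 -0.0701  0.018 ] 0.0992
end [0.655 0.248 0.018]
end [0.5478 0.2369 0.018 ]
end [ 0.6246 -0.0852  0.018 ]
end [ 0.678  -0.0982  0.018 ]
buttons [[ 0.4911 -0.3497  0.013 ]
 [ 0.5146 -0.4287  0.013 ]
 [ 0.4431 -0.3644  0.013 ]
 [ 0.4662 -0.4434  0.013 ]]
[4.82251903e-02 1.46600897e-02 5.55111512e-17] 0.05040423802559005 16.908871417696748
cup [ 0.4980475  -0.39067843  0.013     ]Traceback (most recent call last):
  File "<stdin>", line 15, in <module>
  File "<stdin>", line 13, in blob
    return _wrapfunc(a, 'argmax', axis=axis, out=out, **kwds)
    return bound(*args, **kwds)
ValueError: attempt to get argmax of an empty sequence
```

```bash
python3 - <<'E'
from h import *
C=cal("top"); p=lambda u,v,z:plane("top",u,v,z,C)
im=cv2.imread("pics/top0.png").astype(int); s=cv2.imread("pics/side0.png").astype(int)
print(im[237,305:325:4],im[222:256:3,313,0], s[188:212:3,362,0])
print("nest",[p(*x,.024).round(3) for x in[(300,225),(327,225),(328,252),(301,253)]])
print("globe",p(313.5,237,.048),plane("side",362,199,.048))
print("driver",p(361,178,.01),p(361,246,.01),"hub",p(391,157,.028),"bottle",p(256,235,.109),"tape",p(189,231,.019),"edge",p(230,276,0))
w=cal("wrist"); T=ctrl.state(); Rt=R.from_rotvec(T["orientation"]).as_matrix(); print("cam in tool",Rt.T@(-w[1].T@w[2]-T["ee_pos"]),"\n",(w[1]@Rt).round(3),w[3]["vertical_fov"])
print(Rt.round(3))
E
```

```text
[[128 146 152]
 [143 160 160]
 [140 159 162]
 [126 144 151]
 [111 125 134]] [124 132 151 165 151 140 129 106  88  74  68  82] [185 200 202 196 174 156 159 146]
nest [array([ 0.454, -0.074,  0.024]), array([ 0.458, -0.138,  0.024]), array([ 0.394, -0.144,  0.024]), array([ 0.388, -0.081,  0.024])]
globe [ 0.42432975 -0.10832718  0.048     ] [ 0.42607265 -0.09574678  0.048     ]
driver [ 0.5822566  -0.21705478  0.01      ] [ 0.41339979 -0.22261743  0.01      ] hub [ 0.63482191 -0.28749674  0.028     ] bottle [0.4146451  0.01490058 0.109     ] tape [0.42600116 0.19107783 0.019     ] edge [0.32584981 0.08657208 0.        ]
cam in tool [ 0.07336271 -0.00034009 -0.16985582] 
 [[-0.002  1.     0.001]
 [-0.96  -0.001 -0.281]
 [-0.281 -0.002  0.96 ]] 64.63646014990273
[[ 0.948  0.317 -0.   ]
 [ 0.317 -0.948  0.002]
 [ 0.    -0.002 -1.   ]]
```

```bash
python3 - <<'E'
from h import *
C=cal("side");D=cal("top")
for u,v in[(236,245),(251,243),(266,162),(266,175)]: print("side z0",plane("side",u,v,0,C).round(3))
for u,v in[(258,133),(356,133),(250,100),(358,95)]: print("top z0",plane("top",u,v,0,D).round(3), plane("top",u,v,.1,D).round(3))
for u,v in[(203,262),(235,270),(203,245)]: print("small",plane("side",u,v,0,C).round(3))
a=cv2.imread("pics/top0.png");s=cv2.imread("pics/side0.png")
o=np.zeros((600,800,3),np.uint8)
o[:300,:700]=cv2.resize(a[80:200,170:450],(700,300),interpolation=cv2.INTER_CUBIC)
o[300:,:600]=cv2.resize(s[140:290,180:330],(600,300+300),interpolation=cv2.INTER_CUBIC)[:300]
o[300:,:600]=cv2.resize(s[145:265,170:330],(600,300),interpolation=cv2.INTER_CUBIC)
cv2.imwrite("pics/inst.png",o)
E
```

```text
side z0 [0.739 0.047 0.   ]
side z0 [0.703 0.038 0.   ]
side z0 [ 0.731 -0.36   0.   ]
side z0 [ 0.718 -0.282  0.   ]
top z0 [0.691 0.051 0.   ] [0.652 0.032 0.1  ]
top z0 [ 0.704 -0.201  0.   ] [ 0.664 -0.194  0.1  ]
top z0 [0.781 0.079 0.   ] [0.733 0.058 0.1  ]
top z0 [ 0.81  -0.203  0.   ] [ 0.759 -0.195  0.1  ]
small [0.805 0.113 0.   ]
small [0.722 0.137 0.   ]
small [0.822 0.051 0.   ]
```

View pics/inst.png

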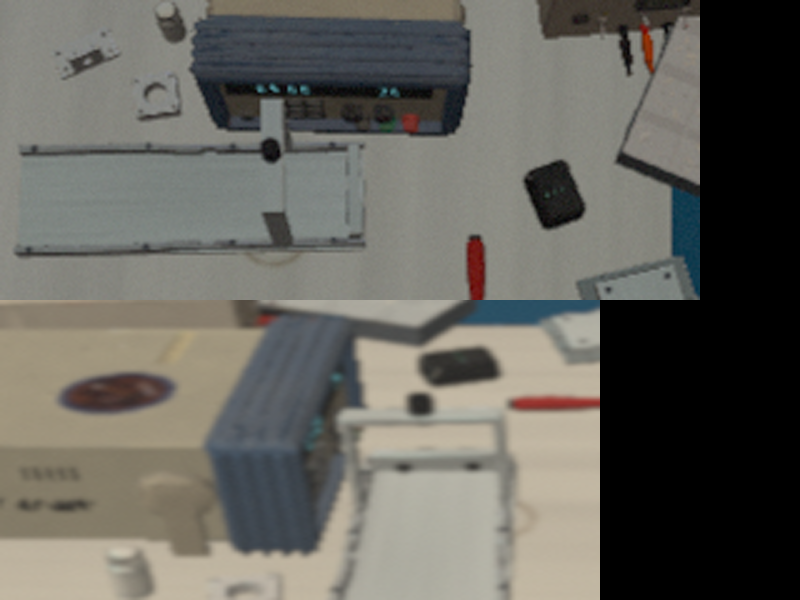

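The instrument's near corner is at about (0.70, 0.045) and everything behind the guide's load end is clear. To keep joint 6 in range I'll grip the cup along the carriage's x, with the tool at yaw 107° in the dock and 4° in the guide.

```bash
cat >> h.py <<'E'
def tool(yaw,lean=None):  # tool pointing down, tool x at world yaw (deg)
    c,s=np.cos(np.radians(yaw)),np.sin(np.radians(yaw)); M=np.array([[c,s,0],[s,-c,0],[0,0,-1.]])
    return R.from_matrix(M)*(R.from_rotvec(lean) if lean is not None else R.identity())
def plan(P,Q,hand,n=None,step=.03,ang=.11,start=None):
    s=ctrl.state(); p0,q0=start or (s["ee_pos"],R.from_rotvec(s["orientation"])); P=np.array(P,float)
    rv=(q0.inv()*Q).as_rotvec(); d=P-p0
    n=n or int(max(np.ceil(np.linalg.norm(d)/step),np.ceil(np.linalg.norm(rv)/ang),1))
    out=[];p,q=np.array(p0),q0
    for i in range(n):
        t=q.inv().apply(p0+d*(i+1)/n-p)/.05; r=rv/n/.15
        t=np.round(t,2);r=np.round(r,2)
        out.append(" ".join(f"{x+0:g}" for x in [*t,*r,hand])); p=p+q.apply(t*.05); q=q*R.from_rotvec(r*.15)
    print(f"n={n} end",p.round(4),"|","; ".join(out)); return p,q
def st():
    s=ctrl.state(); M=R.from_rotvec(s["orientation"]).as_matrix()
    print("t",round(s["clock"],2),"p",s["ee_pos"].round(4),"yaw",np.degrees(np.arctan2(M[1,0],M[0,0])).round(2),"z",M[:,2].round(3),"F",s["wrist_force"].round(1),"M",s["moment"].round(2),"open",round(s["opening"],4),"grip",round(s["grip_force"],1),"q",s["qpos"].round(2)); return s
E
python3 - <<'E'
from h import *
plan([.50,-.40,.16],tool(107),-1)
E
```

```text
n=15 end [ 0.4999 -0.3998  0.1602] | 0.46 -0.18 0.07 0 0 -0.69 -1; 0.48 -0.13 0.07 0 0 -0.69 -1; 0.49 -0.09 0.07 0 0 -0.69 -1; 0.5 -0.03 0.08 0 0 -0.69 -1; 0.5 0.02 0.07 0 0 -0.69 -1; 0.49 0.07 0.07 0 0 -0.69 -1; 0.48 0.12 0.07 0 0 -0.69 -1; 0.47 0.17 0.07 0 0 -0.69 -1; 0.44 0.22 0.07 0 0 -0.69 -1; 0.43 0.27 0.08 0 0 -0.69 -1; 0.39 0.3 0.07 0 0 -0.69 -1; 0.36 0.34 0.07 0 0 -0.69 -1; 0.32 0.38 0.07 0 0 -0.69 -1; 0.28 0.41 0.07 0 0 -0.69 -1; 0.24 0.44 0.07 0 0 -0.69 -1
```

Call:
{"name": "carry_out", "arguments": {"deltas": "0.46 -0.18 0.07 0 0 -0.69 -1; 0.48 -0.13 0.07 0 0 -0.69 -1; 0.49 -0.09 0.07 0 0 -0.69 -1; 0.5 -0.03 0.08 0 0 -0.69 -1; 0.5 0.02 0.07 0 0 -0.69 -1; 0.49 0.07 0.07 0 0 -0.69 -1; 0.48 0.12 0.07 0 0 -0.69 -1; 0.47 0.17 0.07 0 0 -0.69 -1; 0.44 0.22 0.07 0 0 -0.69 -1; 0.43 0.27 0.08 0 0 -0.69 -1; 0.39 0.3 0.07 0 0 -0.69 -1; 0.36 0.34 0.07 0 0 -0.69 -1; 0.32 0.38 0.07 0 0 -0.69 -1; 0.28 0.41 0.07 0 0 -0.69 -1; 0.24 0.44 0.07 0 0 -0.69 -1; 0 0 0 0 0 0 -1; 0 0 0 0 0 0 -1"}}

```text
clock: 1.85
ee_pos: [0.4999, -0.4001, 0.1604]
orientation: [-1.858, -2.532, 0.001]
wrist_force: [-0.3, -0.4, 0.6]
opening: 0.0882
grip_force: 0.0
```

```bash
python3 - <<'E'
from h import *
st(); im,C=snap("wrist","w1")
print(proj("wrist",[.498,-.391,.046],C))
np.savez("w1.npz",K=C[0],R=C[1],t=C[2])
E
```

```text
t 1.85 p [ 0.4999 -0.4001  0.1604] yaw 107.44 z [-0.001  0.    -1.   ] F [-0.3 -0.4  0.6] M [-0.03 -0.13  0.  ] open 0.0882 grip 0.0 q [-0.71  0.24  1.74 -0.    1.17 -1.02]
[321.22983621 174.9853056 ]
```

View pics/w1.png

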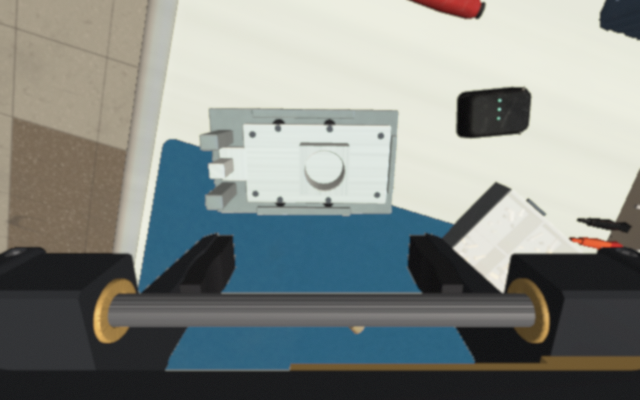

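The wrist view shows the carriage with the cup hole at (324,168), plate screws at about (252,134), (381,135), (253,194) and (377,194), and the tab at (230,164). I'll refine these.

```bash
python3 - <<'E'
from h import *
z=np.load("w1.npz"); C=(z["K"],z["R"],z["t"],None); im=cv2.imread("pics/w1.png").astype(float).mean(2)
def dark(u,v,r=5):
    p=im[v-r:v+r+1,u-r:u+r+1]; w=np.clip(np.median(p)-25-p,0,None); Y,X=np.mgrid[v-r:v+r+1,u-r:u+r+1]; return (w*X).sum()/w.sum(),(w*Y).sum()/w.sum()
S=[plane("",*dark(*x),.018,C) for x in[(252,134),(381,135),(253,194),(377,194),(277,128),(330,128),(280,200),(328,200)]]
print(np.round(S,4))
f=(S[1]-S[0]+S[3]-S[2])/2; l=(S[0]+S[1]-S[2]-S[3])/2
print(np.linalg.norm(f),np.linalg.norm(l),np.degrees(np.arctan2(f[1],f[0])),np.degrees(np.arctan2(-l[0],l[1])),"ctr",np.mean(S[:4],0))
g=im[100:220,200:400]; c=cv2.HoughCircles(g.astype(np.uint8),cv2.HOUGH_GRADIENT,1,50,param1=80,param2=12,minRadius=15,maxRadius=28); print(c)
if c is not None:
    u,v,r=c[0][0]; print("hole",plane("",u+200,v+100,.046,C),np.linalg.norm(plane("",u+200+r,v+100,.046,C)-plane("",u+200-r,v+100,.046,C)))
print("tab top", plane("",223,170,.052,C), "rimcorners",plane("",302,144,.046,C),plane("",347,144,.046,C))
E
```

```text
[[ 0.4233 -0.3781  0.018 ]
 [ 0.5432 -0.3422  0.018 ]
 [ 0.4406 -0.4356  0.018 ]
 [ 0.5604 -0.3996  0.018 ]
 [ 0.4449 -0.3627  0.018 ]
 [ 0.4926 -0.3473  0.018 ]
 [ 0.4678 -0.4387  0.018 ]
 [ 0.5153 -0.4236  0.018 ]]
0.12509790680984398 0.06000849874621004 16.7264884491292 16.730380669945173 ctr [ 0.49186886 -0.38888001  0.018     ]
[[[123.5  64.5  18.3]
  [  9.5  70.5  25.2]]]
hole [ 0.49706117 -0.3810612   0.046     ] 0.03334099610372543
tab top [ 0.4121839  -0.41162743  0.052     ] rimcorners [ 0.47312651 -0.3690779   0.046     ] [ 0.51154973 -0.35707619  0.046     ]
```

```bash
python3 - <<'E'
from h import *
a=plan([.4991,-.3867,.06],tool(106.73),-1); plan([.4991,-.3867,.0225],tool(106.73),-1,step=.015,start=a)
E
```

```text
n=4 end [ 0.4989 -0.3867  0.0602] | 0.07 0.02 0.5 0 0 0.02 -1; 0.06 0.02 0.51 0 0 0.02 -1; 0.07 0.02 0.5 0 0 0.02 -1; 0.07 0.01 0.5 0 0 0.02 -1
n=3 end [ 0.4993 -0.3866  0.0227] | 0 0 0.25 0 0 0 -1; 0 0 0.25 0 0 0 -1; 0 0.01 0.25 0 0 0 -1
```

Call:
{"name": "carry_out", "arguments": {"deltas": "0.07 0.02 0.5 0 0 0.02 -1; 0.06 0.02 0.51 0 0 0.02 -1; 0.07 0.02 0.5 0 0 0.02 -1; 0.07 0.01 0.5 0 0 0.02 -1; 0 0 0.25 0 0 0 -1; 0 0 0.25 0 0 0 -1; 0 0.01 0.25 0 0 0 -1; 0 0 0 0 0 0 -1; 0 0 0 0 0 0 1; 0 0 0 0 0 0 1; 0 0 0 0 0 0 1; 0 0 0 0 0 0 1; 0 0 0 0 0 0 1; 0 0 0 0 0 0 1"}}

```text
clock: 3.3
ee_pos: [0.5, -0.3864, 0.0231]
orientation: [1.874, 2.521, -0.0]
wrist_force: [-1.0, -0.2, -1.2]
opening: 0.0421
grip_force: 0.0
```

```bash
python3 - <<'E'
from h import *
st()
E
```

```text
t 3.3 p [ 0.5    -0.3864  0.0231] yaw 106.76 z [ 0. -0. -1.] F [-1.  -0.2 -1.2] M [ 0.   -0.07 -0.04] open 0.0421 grip 0.0 q [-0.7   0.36  1.86 -0.    0.92 -0.99]
```

Call:
{"name": "carry_out", "arguments": {"deltas": "0 0 0 0 0 0 1; 0 0 0 0 0 0 1"}}

```text
clock: 3.5
ee_pos: [0.4999, -0.3864, 0.0229]
orientation: [-1.874, -2.521, -0.0]
wrist_force: [0.3, 1.1, 0.4]
opening: 0.026
grip_force: 0.0
```

```bash
python3 - <<'E'
from h import *
st(); snap("wrist","w2")
E
```

```text
t 3.5 p [ 0.4999 -0.3864  0.0229] yaw 106.76 z [-0.  0. -1.] F [0.3 1.1 0.4] M [-0.05 -0.11  0.05] open 0.026 grip 0.0 q [-0.7   0.36  1.86  0.    0.92 -0.99]
```

View pics/w2.png

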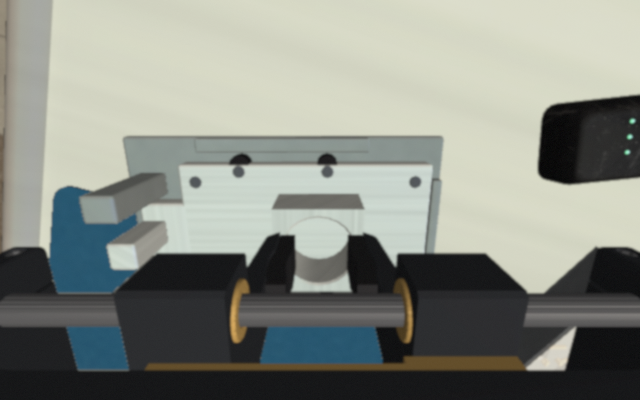

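The picture is odd: the cup's top spans u 275–362, v 195–285, and the fingers look as if they overlap it with no grip force. I'll project the known points to check.

```bash
python3 - <<'E'
from h import *
C=cal("wrist"); f=np.array([np.cos(np.radians(16.73)),np.sin(np.radians(16.73)),0]); l=np.array([-f[1],f[0],0]); o=np.array([.4991,-.3867,0])
for n,a,b,z in[("rimLrear",-.023,.023,.046),("rimLfront",.023,.023,.046),("footLr",-.023,.023,.018),("footLf",.023,.023,.018),("rimRr",-.023,-.023,.046),("rimRf",.023,-.023,.046),("hole c",0,0,.046),("tabtop",-.097,0,.052),("TCP",0,0,.023),("grasp",0,0,.042),("screw",-.07,.03,.018),("dockcorner",.085,.055,.006)]:
    print(n,proj("wrist",o+a*f+b*l+[0,0,z],C).round(0))
st()
E
```

```text
rimLrear [271. 209.]
rimLfront [365. 209.]
footLr [278. 193.]
footLf [358. 193.]
rimRr [275. 291.]
rimRf [361. 291.]
hole c [318. 252.]
tabtop [121. 257.]
TCP [318. 234.]
grasp [318. 248.]
screw [195. 182.]
dockcorner [464. 135.]
t 3.55 p [ 0.4999 -0.3863  0.0229] yaw 106.76 z [-0.  0. -1.] F [-1.  -1.2  0.6] M [-0.06 -0.09 -0.04] open 0.0223 grip 0.0 q [-0.7   0.36  1.86  0.    0.92 -0.99]
```

```bash
python3 - <<'E'
import cv2
a=cv2.imread("pics/w2.png")
cv2.imwrite("pics/w2c.png",cv2.resize(a[185:310,230:410],None,fx=4.4,fy=4.4,interpolation=cv2.INTER_CUBIC))
E
```

```text
(no output)
```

View pics/w2c.png

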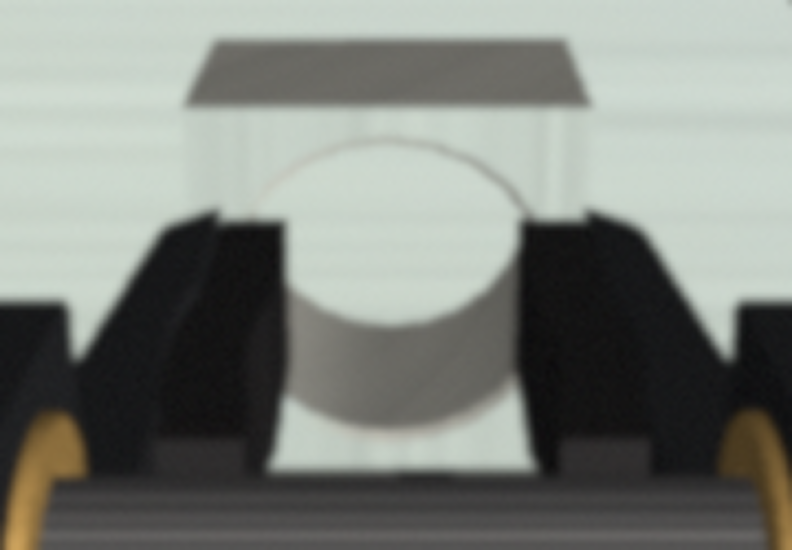

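The fingers are clipped at the rim, so they pass into the block when closing fore and aft: the cup can't be held that way. I'll open, rise, and grip along y instead. A yaw of about 197° puts joint 6 close to its limit, so I'll use a small lean about the closing axis.

Call:
{"name": "carry_out", "arguments": {"deltas": "0 0 0 0 0 0 -1; 0 0 0 0 0 0 -1; 0 0 0 0 0 0 -1; 0 0 0 0 0 0 -1; 0 0 0 0 0 0 -1; 0 0 0 0 0 0 -1; 0 0 0 0 0 0 -1; 0 0 0 0 0 0 -1"}}

```text
clock: 4.35
ee_pos: [0.4998, -0.3864, 0.0229]
orientation: [-1.874, -2.521, -0.0]
wrist_force: [0.2, -0.1, 0.1]
opening: 0.0842
grip_force: 0.0
```

```bash
python3 - <<'E'
from h import *
s=st()
a=plan([.4991,-.3867,.11],R.from_rotvec(s["orientation"]),-1)
plan([.4991,-.3867,.11],tool(194.5),-1,start=a,ang=.12)
E
```

```text
t 4.35 p [ 0.4998 -0.3864  0.0229] yaw 106.76 z [-0.  0. -1.] F [ 0.2 -0.1  0.1] M [-0.03 -0.04  0.06] open 0.0842 grip 0.0 q [-0.7   0.36  1.86  0.    0.92 -0.99]
n=3 end [ 0.4989 -0.3867  0.1099] | 0 -0.01 -0.58 0 0 0 -1; 0 0 -0.58 0 0 0 -1; 0 -0.01 -0.58 0 0 0 -1
n=13 end [ 0.4989 -0.3867  0.1099] | 0 0 0 0 0 -0.79 -1; 0 0 0 0 0 -0.79 -1; 0 0 0 0 0 -0.79 -1; 0 0 0 0 0 -0.79 -1; 0 0 0 0 0 -0.79 -1; 0 0 0 0 0 -0.79 -1; 0 0 0 0 0 -0.79 -1; 0 0 0 0 0 -0.79 -1; 0 0 0 0 0 -0.79 -1; 0 0 0 0 0 -0.79 -1; 0 0 0 0 0 -0.79 -1; 0 0 0 0 0 -0.79 -1; 0 0 0 0 0 -0.79 -1
```

Call:
{"name": "carry_out", "arguments": {"deltas": "0 -0.01 -0.58 0 0 0 -1; 0 0 -0.58 0 0 0 -1; 0 -0.01 -0.58 0 0 0 -1; 0 0 0 0 0 -0.79 -1; 0 0 0 0 0 -0.79 -1; 0 0 0 0 0 -0.79 -1; 0 0 0 0 0 -0.79 -1; 0 0 0 0 0 -0.79 -1; 0 0 0 0 0 -0.79 -1; 0 0 0 0 0 -0.79 -1; 0 0 0 0 0 -0.79 -1; 0 0 0 0 0 -0.79 -1; 0 0 0 0 0 -0.79 -1; 0 0 0 0 0 -0.79 -1; 0 0 0 0 0 -0.79 -1; 0 0 0 0 0 -0.79 -1; 0 0 0 0 0 0 -1; 0 0 0 0 0 0 -1"}}

```text
clock: 6.15
ee_pos: [0.4989, -0.3867, 0.1099]
orientation: [0.406, -3.115, -0.0]
wrist_force: [-0.1, -0.3, -0.0]
opening: 0.0881
grip_force: 0.0
```

```bash
python3 - <<'E'
from h import *
s=st()
E
```

```text
t 6.15 p [ 0.4989 -0.3867  0.1099] yaw -165.14 z [-0.  0. -1.] F [-0.1 -0.3 -0. ] M [ 0.08 -0.11 -0.  ] open 0.0881 grip 0.0 q [-0.7   0.26  1.8   0.    1.07 -2.53]
```

Call:
{"name": "carry_out", "arguments": {"deltas": "0 0 0 0 0.3 0 -1; 0 0 0 0 0.3 0 -1; 0 0 0 0 0 0 -1"}}

```text
clock: 6.45
ee_pos: [0.4999, -0.3864, 0.1098]
orientation: [0.398, -3.026, 0.018]
wrist_force: [0.4, -0.7, -0.4]
opening: 0.0884
grip_force: 0.0
```

```bash
python3 - <<'E'
from h import *
s=st(); print(s["qpos"][5]); a=plan([.4991,-.3867,.11],tool(196.73,[0,.09,0]),-1);plan([.4991,-.3867,.11],tool(196.73,[0,-.09,0]),-1)
E
```

```text
t 6.45 p [ 0.4999 -0.3864  0.1098] yaw -165.02 z [-0.087 -0.023 -0.996] F [ 0.4 -0.7 -0.4] M [ 0.08 -0.18  0.01] open 0.0884 grip 0.0 q [-0.66  0.3   1.76 -0.08  1.14 -2.45]
-2.4532389542527757
n=1 end [ 0.4989 -0.3866  0.1099] | 0.02 0 0 0.02 0 -0.2 -1
n=2 end [ 0.4989 -0.3866  0.1098] | 0.01 0 0 0 -0.6 -0.1 -1; 0.01 0 0 0 -0.6 -0.1 -1
```

```bash
python3 - <<'E'
from h import *
Q=tool(196.73,[0,.09,0]); a=plan([.4985,-.3867,.06],Q,-1); plan([.4985,-.3867,.0225],Q,-1,step=.015,start=a)
E
```

```text
n=2 end [ 0.4985 -0.3868  0.0602] | -0.03 0 0.5 0.01 0 -0.1 -1; -0.03 0 0.49 0.01 0 -0.1 -1
n=3 end [ 0.4986 -0.3868  0.0226] | -0.02 0 0.25 0 0 0 -1; -0.03 0 0.25 0 0 0 -1; -0.02 0 0.25 0 0 0 -1
```

Call:
{"name": "carry_out", "arguments": {"deltas": "-0.03 0 0.5 0.01 0 -0.1 -1; -0.03 0 0.49 0.01 0 -0.1 -1; -0.02 0 0.25 0 0 0 -1; -0.03 0 0.25 0 0 0 -1; -0.02 0 0.25 0 0 0 -1; 0 0 0 0 0 0 -1; 0 0 0 0 0 0 1; 0 0 0 0 0 0 1; 0 0 0 0 0 0 1; 0 0 0 0 0 0 1; 0 0 0 0 0 0 1; 0 0 0 0 0 0 1; 0 0 0 0 0 0 1; 0 0 0 0 0 0 1"}}

```text
clock: 7.85
ee_pos: [0.4978, -0.3872, 0.023]
orientation: [0.445, -3.02, 0.021]
wrist_force: [0.3, 0.0, 2.2]
opening: 0.0263
grip_force: 0.8
```

```bash
python3 - <<'E'
from h import *
s=st(); print(s["qpos"][5])
E
```

```text
t 7.85 p [ 0.4978 -0.3872  0.023 ] yaw -163.25 z [-0.086 -0.026 -0.996] F [0.3 0.  2.2] M [ 0.15 -0.16 -0.04] open 0.0263 grip 0.8 q [-0.66  0.39  1.82 -0.09  0.99 -2.47]
-2.4706234019654567
```

Call:
{"name": "carry_out", "arguments": {"deltas": "0 0 0 0 0 0 1; 0 0 0 0 0 0 1"}}

```text
clock: 8.05
ee_pos: [0.4976, -0.387, 0.0228]
orientation: [0.445, -3.02, 0.02]
wrist_force: [0.3, -0.6, 0.1]
opening: 0.0105
grip_force: 0.1
```

```bash
python3 - <<'E'
from h import *
st(); im,C=snap("wrist","w3"); a=cv2.imread("pics/w3.png")
for z in(.018,.046): print(proj("wrist",[.4991,-.3867,z],C))
t,_=snap("top","t3"); b=cv2.imread("pics/top0.png"); c=cv2.imread("pics/t3.png")
o=np.zeros((600,800,3),np.uint8); o[:400,:640]=a; o[400:,:266]=cv2.resize(c[195:270,390:490],(266,200)); 
cv2.imwrite("pics/v3.png",o)
E
```

```text
t 8.05 p [ 0.4976 -0.387   0.0228] yaw -163.25 z [-0.086 -0.026 -0.996] F [ 0.3 -0.6  0.1] M [ 0.1  -0.15  0.05] open 0.0105 grip 0.1 q [-0.66  0.39  1.82 -0.09  0.99 -2.47]
[320.03016945 231.05013044]
[319.91738213 247.83823355]
```

View pics/v3.png

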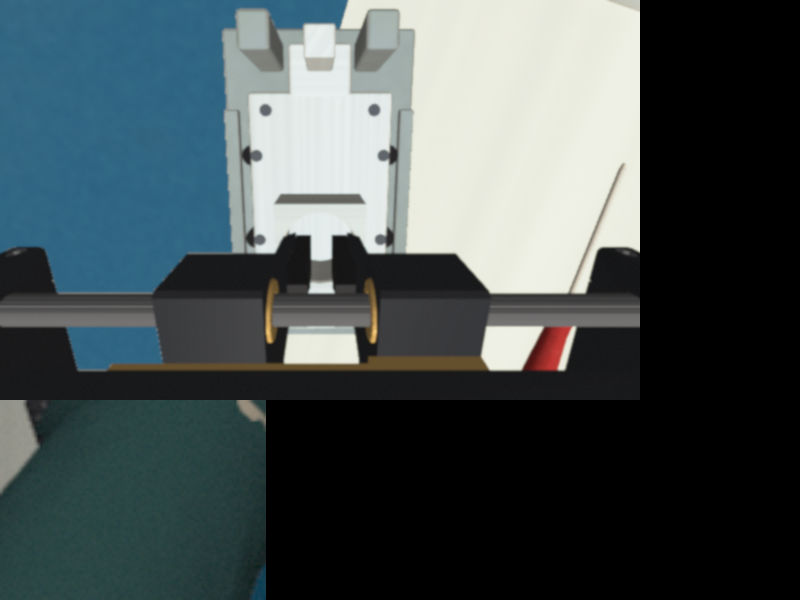

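The tips sit at row v≈236 in all three pictures, including in free air. So the visible fingertips end about 20 mm short of the reported TCP, and the fingers closed just above the rim. I'll measure that offset.

```bash
python3 - <<'E'
from h import *
C=cal("wrist"); s=ctrl.state(); Q=R.from_rotvec(s["orientation"])
a=cv2.imread("pics/w1.png").mean(2); b=cv2.imread("pics/w3.png").mean(2)
for v in(230,234,238,242,250): print(v,"w1 dark cols",[ (int(x[0]),int(x[-1])) for x in np.split(np.where(a[v,195:450]<60)[0]+195,np.where(np.diff(np.where(a[v,195:450]<60)[0])>1)[0]+1)], "w3",[ (int(x[0]),int(x[-1])) for x in np.split(np.where(b[v,270:380]<60)[0]+270,np.where(np.diff(np.where(b[v,270:380]<60)[0])>1)[0]+1) if len(x)])
for d in(0,.01,.019,.025,.03):
    for y in(.0441,.0053): print(d,y,[proj("wrist",s["ee_pos"]+Q.apply([x,y,-d]),C).round(1).tolist()+proj("wrist",s["ee_pos"]+Q.apply([x,-y,-d]),C).round(1).tolist() for x in(-.009,.009)])
E
```

```text
Traceback (most recent call last):
IndexError: index 0 is out of bounds for axis 0 with size 0
```

```bash
python3 - <<'E'
from h import *
C=cal("wrist"); s=ctrl.state(); Q=R.from_rotvec(s["orientation"])
a=cv2.imread("pics/w1.png").mean(2); b=cv2.imread("pics/w3.png").mean(2)
def runs(r,o):
    i=np.where(r<55)[0]+o; return [(int(x[0]),int(x[-1])) for x in np.split(i,np.where(np.diff(i)>1)[0]+1) if len(x)]
for v in(230,234,236,238,242,250): print(v,"w1",runs(a[v,180:460],180),"w3",runs(b[v,270:380],270))
for d in(0,.01,.019,.025,.03):
    for y in(.0441,.0053): print(d,y,[proj("wrist",s["ee_pos"]+Q.apply([x,y,-d]),C).round(1).tolist()+proj("wrist",s["ee_pos"]+Q.apply([x,-y,-d]),C).round(1).tolist() for x in(-.009,.009)])
E
```

```text
230 w1 [(451, 459)] w3 []
234 w1 [(215, 215), (426, 429), (448, 459)] w3 []
236 w1 [(208, 231), (411, 436), (446, 459)] w3 [(287, 294), (348, 353)]
238 w1 [(202, 232), (410, 457)] w3 [(284, 309), (333, 358)]
242 w1 [(199, 232), (410, 453)] w3 [(282, 309), (333, 360)]
250 w1 [(189, 233), (409, 452)] w3 [(278, 309), (333, 364)]
0 0.0441 [[395.3, 245.2, 245.1, 245.5], [397.3, 216.4, 242.9, 216.7]]
0 0.0053 [[329.2, 245.4, 311.2, 245.4], [329.4, 216.5, 310.8, 216.6]]
0.01 0.0441 [[399.3, 253.0, 241.0, 253.3], [401.6, 222.8, 238.6, 223.1]]
0.01 0.0053 [[329.7, 253.1, 310.7, 253.2], [329.9, 222.9, 310.3, 223.0]]
0.019 0.0441 [[403.4, 260.7, 236.9, 261.1], [405.9, 229.2, 234.2, 229.5]]
0.019 0.0053 [[330.2, 260.9, 310.2, 260.9], [330.4, 229.3, 309.8, 229.3]]
0.025 0.0441 [[406.3, 266.4, 233.9, 266.7], [409.0, 233.8, 231.0, 234.2]]
0.025 0.0053 [[330.5, 266.5, 309.8, 266.6], [330.8, 234.0, 309.4, 234.0]]
0.03 0.0441 [[409.0, 271.4, 231.3, 271.7], [411.8, 237.9, 228.2, 238.3]]
0.03 0.0053 [[330.8, 271.5, 309.5, 271.6], [331.1, 238.1, 309.0, 238.2]]
```

The tips are about 27 mm behind the reported TCP, so they are at z≈0.05, just above the rim. I'll open and go lower in checked steps.

Call:
{"name": "carry_out", "arguments": {"deltas": "0 0 0 0 0 0 -1; 0 0 0 0 0 0 -1; 0 0 0 0 0 0 -1; 0 0 0 0 0 0 -1; 0 0 0 0 0 0 -1; 0 0 0 0 0 0 -1; 0 0 0 0 0 0 -1; 0 0 0 0 0 0 -1; 0 0 0 0 0 0 -1; -0.01 0 0.12 0 0 0 -1; -0.01 0 0.12 0 0 0 -1; 0 0 0 0 0 0 -1"}}

```text
clock: 9.35
ee_pos: [0.4965, -0.3864, 0.0091]
orientation: [0.444, -3.018, 0.018]
wrist_force: [-1.0, -0.1, -0.4]
opening: 0.088
grip_force: 0.0
```

Call:
{"name": "carry_out", "arguments": {"deltas": "-0.01 0 0.1 0 0 0 -1; -0.01 0 0.1 0 0 0 -1; 0 0 0 0 0 0 -1"}}

```text
clock: 9.65
ee_pos: [0.497, -0.3866, -0.0005]
orientation: [0.444, -3.019, 0.018]
wrist_force: [1.0, -1.0, -0.1]
opening: 0.0878
grip_force: 0.0
```

```bash
python3 - <<'E'
from h import *
st()
E
```

```text
t 9.65 p [ 0.497  -0.3866 -0.0005] yaw -163.25 z [-0.087 -0.025 -0.996] F [ 1.  -1.  -0.1] M [ 0.11 -0.18 -0.05] open 0.0878 grip 0.0 q [-0.66  0.42  1.83 -0.09  0.95 -2.47]
```

Call:
{"name": "carry_out", "arguments": {"deltas": "-0.01 0 0.07 0 0 0 -1; 0 0 0 0 0 0 -1; 0 0 0 0 0 0 1; 0 0 0 0 0 0 1; 0 0 0 0 0 0 1; 0 0 0 0 0 0 1; 0 0 0 0 0 0 1; 0 0 0 0 0 0 1; 0 0 0 0 0 0 1; 0 0 0 0 0 0 1; 0 0 0 0 0 0 1"}}

```text
clock: 10.75
ee_pos: [0.498, -0.3872, -0.0028]
orientation: [0.445, -3.02, 0.021]
wrist_force: [0.3, -0.5, 0.3]
opening: 0.0458
grip_force: 30.2
```

```bash
python3 - <<'E'
from h import *
s=st(); plan([*s["ee_pos"][:2],.05],R.from_rotvec(s["orientation"]),1,step=.012)
E
```

```text
t 10.75 p [ 0.498  -0.3872 -0.0028] yaw -163.25 z [-0.086 -0.027 -0.996] F [ 0.3 -0.5  0.3] M [-0.1  -0.23  0.13] open 0.0458 grip 30.2 q [-0.66  0.42  1.83 -0.09  0.94 -2.47]
n=5 end [ 0.4982 -0.3871  0.0499] | 0.02 0 -0.21 0 0 0 1; 0.02 0 -0.21 0 0 0 1; 0.02 0 -0.21 0 0 0 1; 0.02 0 -0.21 0 0 0 1; 0.01 0 -0.21 0 0 0 1
```

```bash
python3 - <<'E'
from h import *
s=st(); q=R.from_rotvec(s["orientation"])
a=plan([.498,-.3872,.05],q,1,step=.012); a=plan([.51,-.34,.20],q,1,step=.03,start=a)
rel=tool(196.73).inv()*q; print(rel.as_rotvec())
plan([.60,.15,.20],tool(94.3,[0,.09,0]),1,start=a,n=22)
E
```

```text
t 10.75 p [ 0.498  -0.3872 -0.0028] yaw -163.25 z [-0.086 -0.027 -0.996] F [ 0.3 -0.5  0.3] M [-0.1  -0.23  0.13] open 0.0458 grip 30.2 q [-0.66  0.42  1.83 -0.09  0.94 -2.47]
n=5 end [ 0.4982 -0.3871  0.0499] | 0.02 0 -0.21 0 0 0 1; 0.02 0 -0.21 0 0 0 1; 0.02 0 -0.21 0 0 0 1; 0.02 0 -0.21 0 0 0 1; 0.01 0 -0.21 0 0 0 1
n=6 end [ 0.5102 -0.34    0.2002] | -0.04 0.14 -0.51 0 0 0 1; -0.04 0.14 -0.5 0 0 0 1; -0.03 0.14 -0.51 0 0 0 1; -0.04 0.13 -0.5 0 0 0 1; -0.04 0.14 -0.51 0 0 0 1; -0.04 0.14 -0.51 0 0 0 1
[ 0.00073271  0.08982553 -0.00042115]
n=22 end [0.6002 0.15   0.1998] | -0.21 0.4 -0.02 -0.05 0 0.54 1; -0.17 0.42 -0.01 -0.05 0 0.54 1; -0.14 0.43 -0.02 -0.05 0 0.54 1; -0.1 0.44 -0.01 -0.05 0 0.54 1; -0.06 0.45 0 -0.05 0 0.54 1; -0.04 0.45 0 -0.05 0 0.54 1; 0.01 0.46 0 -0.05 0 0.54 1; 0.04 0.45 0 -0.05 0 0.54 1; 0.08 0.44 0.01 -0.05 0 0.54 1; 0.12 0.44 0.01 -0.05 0 0.54 1; 0.15 0.43 0.01 -0.05 0 0.54 1; 0.18 0.41 0.02 -0.05 0 0.54 1; 0.22 0.4 0.02 -0.05 0 0.54 1; 0.25 0.37 0.03 -0.05 0 0.54 1; 0.28 0.36 0.02 -0.05 0 0.54 1; 0.3 0.33 0.03 -0.05 0 0.54 1; 0.34 0.31 0.03 -0.05 0 0.54 1; 0.35 0.28 0.04 -0.05 0 0.54 1; 0.38 0.25 0.03 -0.05 0 0.54 1; 0.39 0.21 0.04 -0.05 0 0.54 1; 0.42 0.19 0.04 -0.05 0 0.54 1; 0.42 0.15 0.04 -0.05 0 0.54 1
```

Call:
{"name": "carry_out", "arguments": {"deltas": "0.02 0 -0.21 0 0 0 1; 0.02 0 -0.21 0 0 0 1; 0.02 0 -0.21 0 0 0 1; 0.02 0 -0.21 0 0 0 1; 0.01 0 -0.21 0 0 0 1; -0.04 0.14 -0.51 0 0 0 1; -0.04 0.14 -0.5 0 0 0 1; -0.03 0.14 -0.51 0 0 0 1; -0.04 0.13 -0.5 0 0 0 1; -0.04 0.14 -0.51 0 0 0 1; -0.04 0.14 -0.51 0 0 0 1; 0 0 0 0 0 0 1"}}

```text
clock: 11.95
ee_pos: [0.5128, -0.3406, 0.2056]
orientation: [0.447, -3.026, 0.029]
wrist_force: [0.8, -0.0, -4.1]
opening: 0.046
grip_force: 30.5
```

```bash
python3 - <<'E'
from h import *
st()
E
```

```text
t 11.95 p [ 0.5128 -0.3406  0.2056] yaw -163.22 z [-0.078 -0.031 -0.996] F [ 0.8 -0.  -4.1] M [ 0.03 -0.35  0.01] open 0.046 grip 30.5 q [-0.59  0.19  1.71 -0.07  1.29 -2.43]
```

Call:
{"name": "carry_out", "arguments": {"deltas": "-0.21 0.4 -0.02 -0.05 0 0.54 1; -0.17 0.42 -0.01 -0.05 0 0.54 1; -0.14 0.43 -0.02 -0.05 0 0.54 1; -0.1 0.44 -0.01 -0.05 0 0.54 1; -0.06 0.45 0 -0.05 0 0.54 1; -0.04 0.45 0 -0.05 0 0.54 1; 0.01 0.46 0 -0.05 0 0.54 1; 0.04 0.45 0 -0.05 0 0.54 1; 0.08 0.44 0.01 -0.05 0 0.54 1; 0.12 0.44 0.01 -0.05 0 0.54 1; 0.15 0.43 0.01 -0.05 0 0.54 1; 0.18 0.41 0.02 -0.05 0 0.54 1; 0.22 0.4 0.02 -0.05 0 0.54 1; 0.25 0.37 0.03 -0.05 0 0.54 1; 0.28 0.36 0.02 -0.05 0 0.54 1; 0.3 0.33 0.03 -0.05 0 0.54 1; 0.34 0.31 0.03 -0.05 0 0.54 1; 0.35 0.28 0.04 -0.05 0 0.54 1; 0.38 0.25 0.03 -0.05 0 0.54 1; 0.39 0.21 0.04 -0.05 0 0.54 1"}}

```text
clock: 13.95
ee_pos: [0.591, 0.1056, 0.1983]
orientation: [-1.903, -2.407, -0.087]
wrist_force: [-0.3, -0.7, -3.3]
opening: 0.0458
grip_force: 30.5
```

Call:
{"name": "carry_out", "arguments": {"deltas": "0.42 0.19 0.04 -0.05 0 0.54 1; 0.42 0.15 0.04 -0.05 0 0.54 1; 0 0 0 0 0 0 1; 0 0 0 0 0 0 1"}}

```text
clock: 14.35
ee_pos: [0.5993, 0.1497, 0.1984]
orientation: [-2.089, -2.254, -0.096]
wrist_force: [0.2, -0.1, -4.6]
opening: 0.0463
grip_force: 30.5
```

```bash
python3 - <<'E'
from h import *
st(); im,C=snap("wrist","w4"); np.savez("w4.npz",K=C[0],R=C[1],t=C[2])
E
```

```text
t 14.35 p [0.5993 0.1497 0.1984] yaw 94.35 z [-0.007  0.091 -0.996] F [ 0.2 -0.1 -4.6] M [-0.22 -0.08  0.01] open 0.0463 grip 30.5 q [0.15 0.16 1.76 0.1  1.21 0.04]
```

View pics/w4.png

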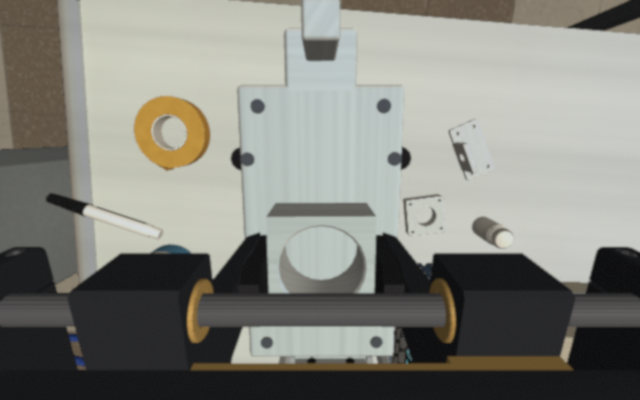

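The carriage is level and square in the hand, with its screws at (257,106) and (384,106), but it hides the guide. I'll hover low over the loading end, where the walls show beside the plate, and measure there.

```bash
python3 - <<'E'
from h import *
a=plan([.611,.131,.10],tool(94.3,[0,.09,0]),1); plan([.611,.131,.035],tool(94.3,[0,.09,0]),1,start=a,step=.02)
z=np.load("w4.npz"); C=(z["K"],z["R"],z["t"],None)
S=[plane("",u,v,.2194,C) for u,v in[(257.5,106),(384.5,106),(266,342),(376,342)]]; print(np.round(S,4))
E
```

```text
n=4 end [0.6109 0.1309 0.1   ] | -0.14 0.05 0.48 0 0 0 1; -0.14 0.05 0.49 0 0 0 1; -0.14 0.05 0.48 0 0 0 1; -0.14 0.05 0.48 0 0 0 1
n=4 end [0.6109 0.1308 0.0352] | -0.03 0 0.32 0 0 0 1; -0.03 0 0.33 0 0 0 1; -0.03 0 0.32 0 0 0 1; -0.03 0 0.32 0 0 0 1
[[0.5649 0.2172 0.2194]
 [0.6247 0.2217 0.2194]
 [0.574  0.0925 0.2194]
 [0.6341 0.097  0.2194]]
```

Call:
{"name": "carry_out", "arguments": {"deltas": "-0.14 0.05 0.48 0 0 0 1; -0.14 0.05 0.49 0 0 0 1; -0.14 0.05 0.48 0 0 0 1; -0.14 0.05 0.48 0 0 0 1; -0.03 0 0.32 0 0 0 1; -0.03 0 0.33 0 0 0 1; -0.03 0 0.32 0 0 0 1; -0.03 0 0.32 0 0 0 1; 0 0 0 0 0 0 1; 0 0 0 0 0 0 1"}}

```text
clock: 15.4
ee_pos: [0.6117, 0.1321, 0.0361]
orientation: [-2.091, -2.252, -0.099]
wrist_force: [-0.2, -0.7, -4.0]
opening: 0.0458
grip_force: 30.5
```

```bash
python3 - <<'E'
from h import *
st(); im,C=snap("wrist","w5"); np.savez("w5.npz",K=C[0],R=C[1],t=C[2])
g=im.astype(float).mean(2)
f=np.array([.0756,-.9971,0]);l=np.array([.9971,.0756,0]);o=np.array([.611,.129,0])
for x in(-.116,-.10,-.07,-.04): print(x,[proj("wrist",o+x*f+y*l+[0,0,.018],C).round(0).tolist() for y in(.056,.049,-.049,-.056)])
E
```

```text
t 15.4 p [0.6117 0.1321 0.0361] yaw 94.24 z [-0.005  0.092 -0.996] F [-0.2 -0.7 -4. ] M [-0.23 -0.16 -0.01] open 0.0458 grip 30.5 q [ 0.12  0.33  1.88  0.12  0.93 -0.02]
-0.116 [[416.0, 33.0], [404.0, 33.0], [231.0, 34.0], [219.0, 34.0]]
-0.1 [[414.0, 63.0], [402.0, 63.0], [233.0, 64.0], [221.0, 64.0]]
-0.07 [[412.0, 116.0], [400.0, 116.0], [236.0, 117.0], [224.0, 117.0]]
-0.04 [[409.0, 167.0], [398.0, 167.0], [238.0, 167.0], [227.0, 167.0]]
```

View pics/w5.png

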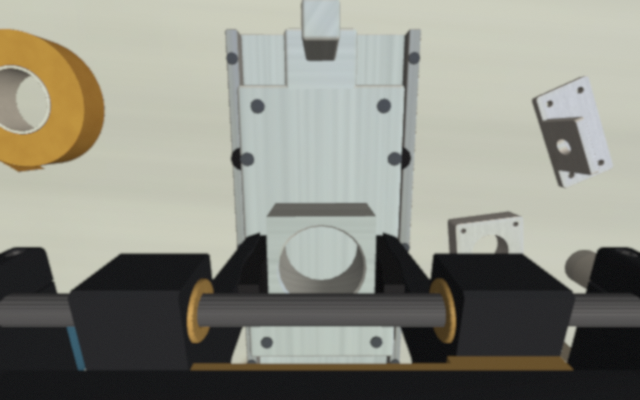

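The walls show either side of the plate, with outer edges at u≈226 and 420 near v=30 and wall screws at (232,58) and (414,58). Now numbers.

```bash
python3 - <<'E'
from h import *
z=np.load("w5.npz"); C=(z["K"],z["R"],z["t"],None); im=cv2.imread("pics/w5.png").astype(float).mean(2)
def dark(u,v,r=5):
    p=im[v-r:v+r+1,u-r:u+r+1]; w=np.clip(np.median(p)-25-p,0,None); Y,X=np.mgrid[v-r:v+r+1,u-r:u+r+1]; return (w*X).sum()/w.sum(),(w*Y).sum()/w.sum()
W=[plane("",*dark(*x,4),.018,C) for x in[(232,58),(414,58)]]; print("wall screws",np.round(W,4),np.linalg.norm(W[0]-W[1]),((W[0]+W[1])/2).round(4))
zp=.0361+.021
S=[plane("",*dark(*x),zp,C) for x in[(257,106),(384,106),(266,342),(376,342)]]; print(np.round(S,4),np.linalg.norm(S[0]-S[1]),np.linalg.norm(S[0]-S[2]))
f=(S[2]+S[3]-S[0]-S[1])/2; f/=np.linalg.norm(f); o=np.mean(S,0)+.0075*f; print("carr yaw",np.degrees(np.arctan2(f[1],f[0])),"origin",o.round(4))
for v in(45,75,100,130,190,215,235):
    r=np.diff(cv2.GaussianBlur(im,(3,3),0)[v]); L=range(215,250);Rr=range(390,430)
    print(v,[(i,int(r[i])) for i in L if abs(r[i])>9],[(i,int(r[i])) for i in Rr if abs(r[i])>9])
E
```

```text
wall screws [[nan nan nan]
 [nan nan nan]] nan [nan nan nan]
[[nan nan nan]
 [nan nan nan]
 [nan nan nan]
 [nan nan nan]] nan nan
carr yaw nan origin [nan nan nan]
45 [(224, -13), (225, -11), (236, -12), (237, -13), (240, 16), (241, 21), (242, 17), (243, 9)] [(401, -12), (402, -26), (403, -35), (404, -30), (405, -12), (407, 21), (408, 27), (409, 21), (410, 11), (419, 11), (420, 9)]
75 [(226, -13), (227, -9), (238, -13), (239, -12), (241, 12), (242, 22), (243, 20), (244, 11)] [(400, -15), (401, -30), (402, -37), (403, -26), (405, 13), (406, 25), (407, 26), (408, 17), (418, 11), (419, 9)]
100 [(227, -13), (228, -11), (238, 9), (239, 13), (240, 9)] [(390, 12), (401, -12), (402, -28), (403, -33), (404, -14), (405, 13), (406, 22), (407, 14), (416, 10)]
130 [(229, -11), (240, 13), (241, 11)] [(400, -14), (401, -31), (402, -31), (404, 17), (405, 19), (406, 9)]
190 [(232, -12), (233, -10), (243, 13), (244, 11)] [(397, -12), (398, -27), (399, -31), (400, -11), (401, 12), (402, 18), (403, 11)]
215 [(233, -9), (234, -14), (235, -10), (244, 10), (245, 12)] [(396, -12), (397, -28), (398, -30), (399, -9), (400, 14), (401, 17)]
235 [(235, -15), (236, -12), (248, -11), (249, -12)] [(390, 15), (391, 16), (392, 17), (393, 16), (394, 11), (396, -18), (397, -25), (398, -10), (399, 11), (400, 16), (401, 9), (409, 10)]<stdin>:4: RuntimeWarning: invalid value encountered in scalar divide
```

```bash
python3 - <<'E'
from h import *
z=np.load("w5.npz"); C=(z["K"],z["R"],z["t"],None); im=cv2.imread("pics/w5.png").astype(float).mean(2)
print(im[100:113:2,250:265:2].astype(int))
def dark(u,v,r=8):
    p=im[v-r:v+r+1,u-r:u+r+1]; w=(p<p.min()+30)*1.; Y,X=np.mgrid[v-r:v+r+1,u-r:u+r+1]; return (w*X).sum()/w.sum(),(w*Y).sum()/w.sum()
P=[dark(*x,6) for x in[(232,58),(414,58)]];W=[plane("",*x,.018,C) for x in P]; print(P,"wall screws",np.round(W,4),np.linalg.norm(W[0]-W[1]),((W[0]+W[1])/2).round(4))
S=[plane("",*dark(*x),.0571,C) for x in[(257,106),(384,106),(266,342),(376,342)]]; print(np.round(S,4),np.linalg.norm(S[0]-S[1]),np.linalg.norm(S[0]-S[2]))
f=(S[2]+S[3]-S[0]-S[1])/2; f/=np.linalg.norm(f); o=np.mean(S,0)+.0075*f; print("carr yaw",np.degrees(np.arctan2(f[1],f[0])),"origin",o.round(4))
E=np.array([[45,225,419.7],[75,226.9,418.9],[100,228,417],[215,234.5,np.nan],[235,235.9,409.5]])
M=[]
for v,a,b in E[[0,1,2,4]]:
    A,B=plane("",a,v,.018,C),plane("",b,v,.018,C); M.append((A+B)/2); print(v,A.round(4),B.round(4),np.linalg.norm(A-B).round(4),M[-1].round(4))
d=M[2]-M[0]; print(np.degrees(np.arctan2(*(-d)[[1,0]]))); d=M[3]-M[0]; print(np.degrees(np.arctan2(d[1],d[0])))
A=[plane("",a,v,.018,C) for v,a,b in E]; d=A[4]-A[0]; print("left edge yaw",np.degrees(np.arctan2(d[1],d[0])))
print("end",[plane("",u,v,.018,C).round(4).tolist() for u,v in[(230,30),(414,30)]])
c=np.diff(im[20:45],axis=0); print([int(np.argmin(c[:,u]))+20 for u in(229,231,233)],[int(np.argmin(c[:,u]))+20 for u in(411,413,416)])
E
```

```text
[[185 155 110  93  96 121 167 185]
 [162 101  81  79  80  82 116 170]
 [149  85  80  80  79  80  85 143]
 [143  85  80  80  80  80  83 128]
 [157  90  79  79  79  80  83 138]
 [177 117  80  79  79  81 103 160]
 [189 165 120 102 100 118 159 183]]
[(np.float64(231.66326530612244), np.float64(58.11224489795919)), (np.float64(412.89), np.float64(57.72))] wall screws [[0.5539 0.228  0.018 ]
 [0.658  0.2358 0.018 ]] 0.10446535553828534 [0.606  0.2319 0.018 ]
[[0.5772 0.1997 0.0571]
 [0.6368 0.2042 0.0571]
 [0.5865 0.075  0.0571]
 [0.6463 0.0796 0.0571]] 0.05974123759372617 0.12508670754220558
carr yaw -85.70056292950426 origin [0.6122 0.1321 0.0571]
45.0 [0.5499 0.2348 0.018 ] [0.6611 0.2428 0.018 ] 0.1114 [0.6055 0.2388 0.018 ]
75.0 [0.5513 0.2186 0.018 ] [0.6627 0.2266 0.018 ] 0.1118 [0.607  0.2226 0.018 ]
100.0 [0.5521 0.2046 0.018 ] [0.6635 0.2126 0.018 ] 0.1116 [0.6078 0.2086 0.018 ]
235.0 [0.5585 0.1216 0.018 ] [0.6694 0.1296 0.018 ] 0.1112 [0.614  0.1256 0.018 ]
94.34508162954654
-85.70943613372123
left edge yaw -85.65267070913522
end [[0.5527, 0.2429, 0.018], [0.6568, 0.2505, 0.018]]
[28, 28, 28] [28, 28, 28]
```

The walls measure 112 mm over the outside and the centre line is at yaw −85.70°. The load point is (0.6135, 0.1318), and the carriage is at (0.6122, 0.1321). I'll shift it 1.3 mm and lower it.

Call:
{"name": "carry_out", "arguments": {"deltas": "-0.01 0.03 0.14 0 0 0 1; -0.01 0 0.14 0 0 0 1; -0.01 0 0.14 0 0 0 1; -0.01 0 0.14 0 0 0 1; -0.01 0 0.14 0 0 0 1; 0 0 0 0 0 0 1; 0 0 0 0 0 0 1"}}

```text
clock: 16.15
ee_pos: [0.6132, 0.1328, 0.0009]
orientation: [-2.092, -2.252, -0.099]
wrist_force: [1.1, -0.8, -4.4]
opening: 0.0456
grip_force: 30.5
```

Call:
{"name": "carry_out", "arguments": {"deltas": "0 0 0.03 0 0 0 1; 0 0 0.02 0 0 0 1; 0 0 0 0 0 0 1"}}

```text
clock: 16.45
ee_pos: [0.6135, 0.133, -0.001]
orientation: [-2.092, -2.252, -0.1]
wrist_force: [-0.5, -0.0, -3.4]
opening: 0.0456
grip_force: 30.5
```

```bash
python3 - <<'E'
from h import *
st()
E
```

```text
t 16.45 p [ 0.6135  0.133  -0.001 ] yaw 94.23 z [-0.004  0.092 -0.996] F [-0.5 -0.  -3.4] M [-0.24 -0.09 -0.03] open 0.0456 grip 30.5 q [ 0.12  0.38  1.89  0.12  0.87 -0.03]
```

Call:
{"name": "carry_out", "arguments": {"deltas": "0 0 0.02 0 0 0 1; 0 0 0.02 0 0 0 1; 0 0 0 0 0 0 1; 0 0 0 0 0 0 1"}}

```text
clock: 16.85
ee_pos: [0.6137, 0.1331, -0.0027]
orientation: [-2.092, -2.252, -0.1]
wrist_force: [0.2, -2.8, 0.3]
opening: 0.0456
grip_force: 30.4
```

Call:
{"name": "carry_out", "arguments": {"deltas": "0 0 0.02 0 0 0 1; 0 0 0 0 0 0 1; 0 0 0 0 0 0 1"}}

```text
clock: 17.15
ee_pos: [0.6137, 0.1331, -0.0028]
orientation: [-2.092, -2.252, -0.1]
wrist_force: [-4.1, -1.7, 5.8]
opening: 0.0458
grip_force: 30.4
```

The carriage is resting on the base. Next: release, rise, check the placing, and plan the trip to the globe.

Call:
{"name": "carry_out", "arguments": {"deltas": "0 0 0 0 0 0 -1; 0 0 0 0 0 0 -1; 0 0 0 0 0 0 -1; 0 0 0 0 0 0 -1; 0 0 0 0 0 0 -1; 0 0 0 0 0 0 -1; 0.02 0 -0.2 0 0 0 -1; 0.02 0 -0.2 0 0 0 -1; 0.03 0 -0.4 0 0 0 -1; 0.04 0 -0.5 0 0 0 -1; 0.04 0 -0.5 0 0 0 -1; 0.04 0 -0.5 0 0 0 -1; 0 0 0 0 -0.3 0 -1; 0 0 0 0 -0.3 0 -1; 0 0 0 0 0 0 -1; 0 0 0 0 0 0 -1"}}

```text
clock: 18.75
ee_pos: [0.6134, 0.1325, 0.112]
orientation: [-2.137, -2.302, -0.007]
wrist_force: [-0.0, -0.2, -0.1]
opening: 0.0882
grip_force: 0.0
```

```bash
cat >> h.py <<'E'
def dark(im,u,v,r=8):
    u,v=int(round(u)),int(round(v)); p=im[v-r:v+r+1,u-r:u+r+1]; w=(p<p.min()+30)*1.; Y,X=np.mgrid[v-r:v+r+1,u-r:u+r+1]; return (w*X).sum()/w.sum(),(w*Y).sum()/w.sum()
GO=np.array([.6135,.1318,0]);GF=np.array([np.cos(np.radians(-85.7)),np.sin(np.radians(-85.7)),0]);GL=np.array([-GF[1],GF[0],0])
def carr(im,C,o,corners,r=8):  # carriage pose from plate screws near the expected origin o
    g=im.astype(float).mean(2); S=[]
    for a,b in corners:
        e=proj("wrist",o+a*GF+b*GL+[0,0,.018],C); d=dark(g,*e,r); S.append(plane("",*d,.018,C)); print("scr",e.round(0),np.round(d,1))
    return np.array(S)
E
python3 - <<'E'
from h import *
st(); im,C=snap("wrist","w6")
S=carr(im,C,GO,[(-.07,.03),(-.07,-.03),(.055,.03),(.055,-.03)])
print(np.round(S,4),np.linalg.norm(S[0]-S[1]),np.linalg.norm(S[0]-S[2])); c=(S[0]+S[1])/2; e=c-GO; print("rear mid in guide",e@GF,e@GL); c=(S[2]+S[3])/2-GO; print("front",c@GF,c@GL)
a=plan([.58,.05,.16],tool(94.3),-1); a=plan([.4255,-.145,.16],tool(94.3),-1,start=a)
E
```

```text
t 18.75 p [0.6134 0.1325 0.112 ] yaw 94.26 z [ 0.003  0.004 -1.   ] F [-0.  -0.2 -0.1] M [-0.03 -0.06  0.01] open 0.0882 grip 0.0 q [0.17 0.25 1.81 0.   1.07 0.1 ]
scr [357. 108.] [358. 106.]
scr [283. 108.] [283.4 106.2]
scr [353. 250.] [354. 248.]
scr [287. 250.] [288.1 248.3]
[[0.6388 0.2055 0.018 ]
 [0.579  0.201  0.018 ]
 [0.6482 0.081  0.018 ]
 [0.5883 0.0764 0.018 ]] 0.05996532723794742 0.12485896464131085
rear mid in guide -0.07157395994532405 0.0007621064294850589
front 0.05331774004051857 0.0007542883300596711
n=4 end [0.5801 0.05   0.1599] | -0.4 -0.2 -0.24 0 -0.01 0 -1; -0.39 -0.19 -0.25 0 -0.01 0 -1; -0.4 -0.2 -0.24 0 -0.01 0 -1; -0.4 -0.19 -0.24 0 -0.01 0 -1
n=9 end [ 0.4255 -0.145   0.16  ] | -0.41 -0.37 0 0 0 0 -1; -0.4 -0.38 0 0 0 0 -1; -0.41 -0.37 0 0 0 0 -1; -0.41 -0.38 0 0 0 0 -1; -0.4 -0.37 0 0 0 0 -1; -0.41 -0.38 0 0 0 0 -1; -0.41 -0.37 0 0 0 0 -1; -0.4 -0.38 0 0 0 0 -1; -0.41 -0.37 0 0 0 0 -1
```

The carriage lies true in the guide (0.8 mm off the centre line, yaw matched). Now to the globe.

Call:
{"name": "carry_out", "arguments": {"deltas": "-0.4 -0.2 -0.24 0 -0.01 0 -1; -0.39 -0.19 -0.25 0 -0.01 0 -1; -0.4 -0.2 -0.24 0 -0.01 0 -1; -0.4 -0.19 -0.24 0 -0.01 0 -1; -0.41 -0.37 0 0 0 0 -1; -0.4 -0.38 0 0 0 0 -1; -0.41 -0.37 0 0 0 0 -1; -0.41 -0.38 0 0 0 0 -1; -0.4 -0.37 0 0 0 0 -1; -0.41 -0.38 0 0 0 0 -1; -0.41 -0.37 0 0 0 0 -1; -0.4 -0.38 0 0 0 0 -1; -0.41 -0.37 0 0 0 0 -1; 0 0 0 0 0 0 -1; 0 0 0 0 0 0 -1"}}

```text
clock: 20.3
ee_pos: [0.4253, -0.1453, 0.1599]
orientation: [2.138, 2.296, 0.001]
wrist_force: [0.2, 0.1, 0.0]
opening: 0.0885
grip_force: 0.0
```

```bash
python3 - <<'E'
from h import *
st(); im,C=snap("wrist","w7"); o=-C[1].T@C[2]
e=proj("wrist",[.4255,-.1045,.048],C); print("expect",e)
g=cv2.medianBlur(im,5).mean(2).astype(np.uint8)
c=cv2.HoughCircles(g,cv2.HOUGH_GRADIENT,1,40,param1=60,param2=15,minRadius=24,maxRadius=50); print(c[0][:5])
u,v=e.astype(int); print("row",g[v,u-60:u+60:6]); print("col",g[max(0,v-60):v+60:6,u]); print(im[v,u],im[v,u+44],im[v-50,u])
E
```

```text
t 20.3 p [ 0.4253 -0.1453  0.1599] yaw 94.07 z [ 0.003 -0.003 -1.   ] F [0.2 0.1 0. ] M [ 0.01 -0.05 -0.03] open 0.0885 grip 0.0 q [-0.38 -0.13  2.13 -0.    1.14 -0.45]
expect [323.32853176 140.62725702]
[[325.5 139.5  31.6]
 [503.5 317.5  46. ]
 [512.5  50.5  49.4]
 [139.5 319.5  47.1]
 [517.5 100.5  45. ]]
row [164 186 152 139 153 129 149 179 202 220 228 229 231 232 229 222 183 188
 188 188]
col [196 196 196 196 126 177 207 219 226 229 228 224 218 208 189 156 185 196
 195 194]
[230 233 223] [192 194 178] [201 202 187]
```

```bash
python3 - <<'E'
from h import *
C=cal("wrist"); im=cv2.imread("pics/w7.png"); g=cv2.GaussianBlur(im,(3,3),0).astype(float).mean(2)
c=np.array([325.5,139.5])
for k in range(3):
    P=[]
    for a in np.radians(np.arange(0,360,5)):
        r=np.arange(26,42,.5); q=c[:,None]+r*np.array([[np.cos(a)],[np.sin(a)]])
        p=cv2.remap(g.astype(np.float32),q[0].astype(np.float32)[None],q[1].astype(np.float32)[None],1)[0]; d=np.abs(np.gradient(p)); i=np.argmax(d); P.append([*q[:,i],r[i],a])
    P=np.array(P); ok=abs(P[:,2]-np.median(P[:,2]))<1.5; el=cv2.fitEllipse(P[ok,:2].astype(np.float32)); c=np.array(el[0])
print(el,ok.sum(),np.median(P[:,2])); print(np.c_[np.degrees(P[:,3]),P[:,2]][::3].round(1).tolist())
for z in(.045,.048): print(plane("wrist",*c,z,C))
w=C[1]@np.array([.4255,-.1045,.048])+C[2]; print("exp r",C[0][0,0]*.03/np.sqrt(w@w-.0009))
print([plane("top",*x,.024).round(4) for x in [(300,225)]])
E
```

```text
((339.36004638671875, 124.29542541503906), (67.7937240600586, 69.7034912109375), 33.00067901611328) 7 34.25
[[0.0, 27.0], [15.0, 28.0], [30.0, 31.5], [45.0, 28.5], [60.0, 31.0], [75.0, 39.0], [90.0, 41.5], [105.0, 41.5], [120.0, 39.5], [135.0, 41.5], [150.0, 41.5], [165.0, 38.5], [180.0, 38.0], [195.0, 37.5], [210.0, 41.5], [225.0, 31.0], [240.0, 26.0], [255.0, 26.0], [270.0, 26.0], [285.0, 26.0], [300.0, 26.5], [315.0, 26.0], [330.0, 34.5], [345.0, 27.0]]
[ 0.4389405 -0.0892412  0.045    ]
[ 0.4387485 -0.0890556  0.048    ]
exp r 33.63392652287476
[array([ 0.4542, -0.0739,  0.024 ])]
```

```bash
python3 - <<'E'
from h import *
im=cv2.GaussianBlur(cv2.imread("pics/w7.png"),(3,3),0).astype(int)
print("row140 L",[(u,*im[140,u]) for u in range(276,304,2)]); print("row140 R",[(u,*im[140,u]) for u in range(346,376,2)])
print("col325 T",[(v,*im[v,325]) for v in range(92,118,2)]); print("col325 B",[(v,*im[v,325]) for v in range(160,192,2)])
E
```

```text
row140 L [(276, np.int64(143), np.int64(155), np.int64(156)), (278, np.int64(141), np.int64(153), np.int64(154)), (280, np.int64(135), np.int64(146), np.int64(148)), (282, np.int64(135), np.int64(147), np.int64(148)), (284, np.int64(144), np.int64(156), np.int64(157)), (286, np.int64(156), np.int64(169), np.int64(169)), (288, np.int64(151), np.int64(164), np.int64(163)), (290, np.int64(119), np.int64(130), np.int64(132)), (292, np.int64(114), np.int64(128), np.int64(131)), (294, np.int64(122), np.int64(136), np.int64(141)), (296, np.int64(127), np.int64(143), np.int64(148)), (298, np.int64(134), np.int64(150), np.int64(155)), (300, np.int64(141), np.int64(158), np.int64(164)), (302, np.int64(150), np.int64(168), np.int64(174))]
row140 R [(346, np.int64(226), np.int64(234), np.int64(231)), (348, np.int64(223), np.int64(234), np.int64(231)), (350, np.int64(219), np.int64(233), np.int64(231)), (352, np.int64(214), np.int64(230), np.int64(231)), (354, np.int64(205), np.int64(225), np.int64(228)), (356, np.int64(184), np.int64(205), np.int64(209)), (358, np.int64(167), np.int64(183), np.i
[... 1251 characters left out ...]
64(199), np.int64(205)), (166, np.int64(168), np.int64(189), np.int64(195)), (168, np.int64(159), np.int64(178), np.int64(184)), (170, np.int64(147), np.int64(165), np.int64(171)), (172, np.int64(133), np.int64(149), np.int64(154)), (174, np.int64(132), np.int64(147), np.int64(150)), (176, np.int64(172), np.int64(187), np.int64(186)), (178, np.int64(188), np.int64(204), np.int64(202)), (180, np.int64(187), np.int64(202), np.int64(201)), (182, np.int64(186), np.int64(202), np.int64(200)), (184, np.int64(186), np.int64(201), np.int64(200)), (186, np.int64(186), np.int64(201), np.int64(199)), (188, np.int64(185), np.int64(201), np.int64(200)), (190, np.int64(185), np.int64(201), np.int64(199))]
```

The globe outline (u 290–356.5, v 107–174.5, radius 33.5 px as expected) puts its centre at (0.4255, −0.1045, 0.048).

```bash
python3 - <<'E'
from h import *
a=plan([.4255,-.1045,.11],tool(94.2),-1); a=plan([.4255,-.1045,.006],tool(94.2),-1,start=a,step=.026)
E
```

```text
n=3 end [ 0.4254 -0.1044  0.1099] | 0.27 0.02 0.33 0.01 0.01 0 -1; 0.27 0.01 0.34 0.01 0.01 0 -1; 0.27 0.02 0.33 0.01 0.01 0 -1
n=4 end [ 0.4257 -0.1047  0.0059] | 0 0 0.52 0 0 0 -1; 0 0 0.52 0 0 0 -1; 0 0 0.52 0 0 0 -1; -0.01 0.01 0.52 0 0 0 -1
```

Call:
{"name": "carry_out", "arguments": {"deltas": "0.27 0.02 0.33 0.01 0.01 0 -1; 0.27 0.01 0.34 0.01 0.01 0 -1; 0.27 0.02 0.33 0.01 0.01 0 -1; 0 0 0 0 0 0 -1; 0 0 0.52 0 0 0 -1; 0 0 0.52 0 0 0 -1; 0 0 0.52 0 0 0 -1; -0.01 0.01 0.52 0 0 0 -1; 0 0 0 0 0 0 -1; 0 0 0 0 0 0 -0.38; 0 0 0 0 0 0 -0.38; 0 0 0 0 0 0 -0.38; 0 0 0 0 0 0 -0.38; 0 0 0 0 0 0 -0.38; 0 0 0 0 0 0 -0.38"}}

```text
clock: 21.85
ee_pos: [0.4255, -0.1049, 0.0062]
orientation: [-2.137, -2.3, 0.001]
wrist_force: [-0.3, -0.7, 0.6]
opening: 0.0608
grip_force: 0.4
```

```bash
python3 - <<'E'
from h import *
st()
E
```

```text
t 21.85 p [ 0.4255 -0.1049  0.0062] yaw 94.21 z [-0.002  0.001 -1.   ] F [-0.3 -0.7  0.6] M [-0.05  0.04 -0.09] open 0.0608 grip 0.4 q [-0.3   0.06  2.28  0.    0.81 -0.37]
```

Call:
{"name": "carry_out", "arguments": {"deltas": "0 0 0 0 0 0 -0.41; 0 0 0 0 0 0 -0.41; 0 0 0 0 0 0 -0.41"}}

```text
clock: 22.15
ee_pos: [0.4255, -0.1048, 0.0058]
orientation: [-2.137, -2.3, 0.001]
wrist_force: [0.6, 0.5, 0.2]
opening: 0.0618
grip_force: 0.0
```

```bash
python3 - <<'E'
from h import *
st()
E
```

```text
t 22.15 p [ 0.4255 -0.1048  0.0058] yaw 94.21 z [-0.002  0.001 -1.   ] F [0.6 0.5 0.2] M [-0.02 -0.08 -0.03] open 0.0618 grip 0.0 q [-0.3   0.06  2.28  0.    0.81 -0.37]
```

Call:
{"name": "carry_out", "arguments": {"deltas": "0 0 0 0 0 0 -0.44; 0 0 0 0 0 0 -0.44; 0 0 0 0 0 0 -0.44"}}

```text
clock: 22.45
ee_pos: [0.4253, -0.1048, 0.0058]
orientation: [-2.137, -2.3, 0.001]
wrist_force: [-0.7, -0.7, 0.1]
opening: 0.0638
grip_force: 0.0
```

Call:
{"name": "carry_out", "arguments": {"deltas": "0 0 0 0 0 0 -0.35; 0 0 0 0 0 0 -0.35; 0 0 0 0 0 0 -0.35"}}

```text
clock: 22.75
ee_pos: [0.425, -0.1048, 0.0057]
orientation: [-2.136, -2.3, 0.002]
wrist_force: [-1.0, -0.0, 0.6]
opening: 0.0596
grip_force: 3.1
```

Call:
{"name": "carry_out", "arguments": {"deltas": "0 0 0 0 0 0 -0.33; 0 0 0 0 0 0 -0.33; 0 0 0 0 0 0 -0.33"}}

```text
clock: 23.05
ee_pos: [0.4251, -0.1048, 0.0057]
orientation: [-2.136, -2.3, 0.002]
wrist_force: [-1.9, -0.7, 0.2]
opening: 0.059
grip_force: 17.6
```

```bash
python3 - <<'E'
from h import *
st()
a=plan([.4253,-.1048,.03],tool(94.2),-.33,step=.008)
a=plan([.44,-.11,.17],tool(94.2),-.33,start=a,step=.025)
a=plan([.55,.1335,.17],tool(94.3),-.33,start=a,step=.025)
a=plan([.6141,.1335,.10],tool(94.3),-.33,start=a,step=.025)
E
```

```text
t 23.05 p [ 0.4251 -0.1048  0.0057] yaw 94.22 z [-0.003  0.001 -1.   ] F [-1.9 -0.7  0.2] M [-0.06  0.28  0.01] open 0.059 grip 17.6 q [-0.3   0.06  2.28  0.    0.81 -0.37]
n=4 end [ 0.4251 -0.1049  0.0302] | 0 0 -0.12 0 0 0 -0.33; 0 0 -0.12 0 0 0 -0.33; 0 0 -0.12 0 0 0 -0.33; 0 0 -0.13 0 0 0 -0.33
n=6 end [ 0.4399 -0.1099  0.1702] | -0.02 0.05 -0.47 0 0 0 -0.33; -0.02 0.04 -0.46 0 0 0 -0.33; -0.02 0.05 -0.47 0 0 0 -0.33; -0.02 0.05 -0.46 0 0 0 -0.33; -0.02 0.04 -0.47 0 0 0 -0.33; -0.02 0.05 -0.47 0 0 0 -0.33
n=11 end [0.5498 0.1333 0.1701] | 0.43 0.23 0 0 0 0 -0.33; 0.42 0.23 0 0 0 0 -0.33; 0.43 0.24 0 0 0 0 -0.33; 0.43 0.23 0 0 0 0 -0.33; 0.42 0.23 0 0 0 0 -0.33; 0.43 0.23 0 0 0 0 -0.33; 0.43 0.24 0 0 0 0 -0.33; 0.42 0.23 0 0 0 0 -0.33; 0.43 0.23 0 0 0 0 -0.33; 0.43 0.23 0 0 0 0 -0.33; 0.42 0.23 0 0 0 0 -0.33
n=4 end [0.6143 0.1336 0.0999] | -0.02 0.32 0.35 0 0 0 -0.33; -0.03 0.32 0.35 0 0 0 -0.33; -0.02 0.32 0.35 0 0 0 -0.33; -0.02 0.33 0.35 0 0 0 -0.33
```

Call:
{"name": "carry_out", "arguments": {"deltas": "0 0 0 0 0 0 -0.345; 0 0 0 0 0 0 -0.345; 0 0 -0.1 0 0 0 -0.345; 0 0 -0.12 0 0 0 -0.345; 0 0 -0.12 0 0 0 -0.345; 0 0 -0.12 0 0 0 -0.345; 0 0 0 0 0 0 -0.345"}}

```text
clock: 23.75
ee_pos: [0.4266, -0.1052, 0.0301]
orientation: [2.138, 2.301, 0.001]
wrist_force: [0.6, 0.6, -1.0]
opening: 0.0592
grip_force: 5.9
```

```bash
python3 - <<'E'
from h import *
st(); im,C=snap("wrist","w8"); g=cv2.GaussianBlur(im,(3,3),0).astype(int)
e=proj("wrist",[.4253,-.1048,.048+.023],C); print(e); u,v=e.astype(int)
print(g[v-50:v+6:4,u].mean(1).astype(int))
E
```

```text
t 23.75 p [ 0.4266 -0.1052  0.0301] yaw 94.21 z [ 0.  0. -1.] F [ 0.6  0.6 -1. ] M [-0.04 -0.13  0.01] open 0.0592 grip 5.9 q [-0.3   0.02  2.26  0.    0.86 -0.37]
[316.74425333 268.50585475]
[160 170 180 189 197 202 208 213 216 219 223 225 228 230]
```

Held at 5.9 N. Lift on and over.

Call:
{"name": "carry_out", "arguments": {"deltas": "-0.02 0.02 -0.25 0 0 0 -0.345; -0.02 0.04 -0.4 0 0 0 -0.345; -0.02 0.05 -0.47 0 0 0 -0.345; -0.02 0.05 -0.46 0 0 0 -0.345; -0.02 0.04 -0.47 0 0 0 -0.345; -0.02 0.05 -0.47 0 0 0 -0.345; 0 0 -0.25 0 0 0 -0.345; 0.15 0.1 0 0 0 0 -0.345; 0.3 0.18 0 0 0 0 -0.345; 0.43 0.24 0 0 0 0 -0.345; 0.43 0.23 0 0 0 0 -0.345; 0.42 0.23 0 0 0 0 -0.345; 0.43 0.23 0 0 0 0 -0.345; 0.43 0.24 0 0 0 0 -0.345; 0.42 0.23 0 0 0 0 -0.345; 0.43 0.23 0 0 0 0 -0.345; 0.43 0.23 0 0 0 0 -0.345; 0.42 0.23 0 0 0 0 -0.345; 0.2 0.1 0 0 0 0 -0.345; 0 0 0 0 0 0 -0.345"}}

```text
clock: 25.8
ee_pos: [0.5447, 0.1241, 0.1659]
orientation: [-2.133, -2.301, 0.004]
wrist_force: [-0.5, -0.6, -0.9]
opening: 0.0592
grip_force: 5.9
```

```bash
python3 - <<'E'
from h import *
st()
a=plan([.6141,.1335,.12],tool(94.3),-.345,step=.02)
plan([.6141,.1335,.05],tool(94.3),-.345,start=a,step=.015)
E
```

```text
t 25.8 p [0.5447 0.1241 0.1659] yaw 94.33 z [-0.004  0.001 -1.   ] F [-0.5 -0.6 -0.9] M [-0.01 -0.11  0.02] open 0.0592 grip 5.9 q [0.18 0.08 1.91 0.   1.16 0.1 ]
n=5 end [0.6141 0.1335 0.1198] | 0.02 0.28 0.18 -0.01 0 0 -0.345; 0.01 0.28 0.18 -0.01 0 0 -0.345; 0.02 0.28 0.19 -0.01 0 0 -0.345; 0.01 0.28 0.18 -0.01 0 0 -0.345; 0.02 0.28 0.19 -0.01 0 0 -0.345
n=5 end [0.6143 0.1335 0.0498] | 0 0 0.28 0 0 0 -0.345; 0 0 0.28 0 0 0 -0.345; 0 0 0.28 0 0 0 -0.345; 0 0 0.28 0 0 0 -0.345; 0 0 0.28 0 0 0 -0.345
```

Call:
{"name": "carry_out", "arguments": {"deltas": "0.02 0.28 0.18 -0.01 0 0 -0.345; 0.01 0.28 0.18 -0.01 0 0 -0.345; 0.02 0.28 0.19 -0.01 0 0 -0.345; 0.01 0.28 0.18 -0.01 0 0 -0.345; 0.02 0.28 0.19 -0.01 0 0 -0.345; 0 0 0.28 0 0 0 -0.345; 0 0 0.28 0 0 0 -0.345; 0 0 0.28 0 0 0 -0.345; 0 0 0.28 0 0 0 -0.345; 0 0 0.28 0 0 0 -0.345; 0 0 0 0 0 0 -0.345; 0 0 0 0 0 0 -0.345"}}

```text
clock: 27.0
ee_pos: [0.6147, 0.1322, 0.0507]
orientation: [2.137, 2.3, 0.006]
wrist_force: [1.0, -0.2, -0.9]
opening: 0.0594
grip_force: 5.9
```

```bash
python3 - <<'E'
from h import *
st(); im,C=snap("wrist","w9"); o=GO-.0016*GF+.00075*GL
S=carr(im,C,o,[(-.07,.03),(-.07,-.03)]); c=(S[0]+S[1])/2-GO; print(c@GF,c@GL)
plan([.6141,.1335,.0305],tool(94.3),-.345,step=.006)
E
```

```text
t 27.0 p [0.6147 0.1322 0.0507] yaw 94.22 z [ 0.004  0.001 -1.   ] F [ 1.  -0.2 -0.9] M [-0.05 -0.1  -0.03] open 0.0594 grip 5.9 q [0.17 0.32 1.85 0.   0.96 0.1 ]
scr [367. 106.] [367.1 105.9]
scr [270. 106.] [269.9 106.1]
-0.07147212025931453 0.0007676329893149961
n=4 end [0.614  0.1337 0.0306] | 0.01 -0.01 0.11 0.01 0 0 -0.345; 0 0 0.1 0.01 0 0 -0.345; 0.01 -0.01 0.11 0.01 0 0 -0.345; 0.01 -0.01 0.1 0.01 0 0 -0.345
```

Call:
{"name": "carry_out", "arguments": {"deltas": "0.01 0 0.11 0 0 0 -0.345; 0 0 0.1 0 0 0 -0.345; 0.01 -0.01 0.1 0 0 0 -0.345; 0 0 0.08 0 0 0 -0.345; 0 0 0 0 0 0 -0.345; 0 0 0 0 0 0 -0.345"}}

```text
clock: 27.65
ee_pos: [0.6146, 0.1331, 0.0315]
orientation: [2.137, 2.3, 0.007]
wrist_force: [0.2, 0.1, -0.1]
opening: 0.059
grip_force: 5.9
```

Call:
{"name": "carry_out", "arguments": {"deltas": "0 0 0.02 0 0 0 -0.345; 0 0 0.02 0 0 0 -0.345; 0 0 0 0 0 0 -0.345"}}

```text
clock: 27.95
ee_pos: [0.6147, 0.1332, 0.0298]
orientation: [2.136, 2.299, 0.007]
wrist_force: [0.9, 0.1, -0.4]
opening: 0.0597
grip_force: 5.9
```

```bash
python3 - <<'E'
from h import *
st()
E
```

```text
t 27.95 p [0.6147 0.1332 0.0298] yaw 94.21 z [ 0.005  0.001 -1.   ] F [ 0.9  0.1 -0.4] M [-0.02 -0.13 -0.02] open 0.0597 grip 5.9 q [0.17 0.35 1.87 0.   0.93 0.1 ]
```

Call:
{"name": "carry_out", "arguments": {"deltas": "0 0 0.02 0 0 0 -0.345; 0 0 0.01 0 0 0 -0.345; 0 0 0 0 0 0 -0.345; 0 0 0 0 0 0 -0.345"}}

```text
clock: 28.35
ee_pos: [0.6149, 0.1333, 0.0285]
orientation: [2.136, 2.299, 0.008]
wrist_force: [-0.3, -0.0, 0.9]
opening: 0.0596
grip_force: 5.9
```

Call:
{"name": "carry_out", "arguments": {"deltas": "0 0 0.01 0 0 0 -0.345; 0 0 0 0 0 0 -0.345; 0 0 0 0 0 0 -0.345"}}

```text
clock: 28.65
ee_pos: [0.615, 0.1334, 0.0283]
orientation: [2.136, 2.299, 0.008]
wrist_force: [-1.7, 0.6, 4.4]
opening: 0.0592
grip_force: 5.8
```

Seated contact. Ease off, open and rise.

Call:
{"name": "carry_out", "arguments": {"deltas": "0 0 -0.01 0 0 0 -0.345; 0 0 0 0 0 0 -0.37; 0 0 0 0 0 0 -0.4; 0 0 0 0 0 0 -0.5; 0 0 0 0 0 0 -0.7; 0 0 0 0 0 0 -1; 0 0 0 0 0 0 -1; 0 0 0 0 0 0 -1; 0 0 -0.2 0 0 0 -1; 0 0 -0.4 0 0 0 -1; 0 0 -0.5 0 0 0 -1; 0 0 -0.5 0 0 0 -1; 0 0 0 0 0 0 -1; 0 0 0 0 0 0 -1"}}

```text
clock: 30.05
ee_pos: [0.615, 0.1332, 0.1094]
orientation: [2.135, 2.298, 0.01]
wrist_force: [-0.1, -0.8, -0.9]
opening: 0.0879
grip_force: 0.0
```

```bash
python3 - <<'E'
from h import *
st(); im,C=snap("wrist","w10"); o=GO-.0016*GF+.00075*GL
S=carr(im,C,o,[(-.07,.03),(-.07,-.03),(.055,.03),(.055,-.03)]); c=(S[0]+S[1])/2-GO; print(c@GF,c@GL); c=(S[2]+S[3])/2-GO; print(c@GF,c@GL)
e=proj("wrist",o+[0,0,.07],C); w=C[1]@(o+[0,0,.07])+C[2]; print("globe exp",e,"r",C[0][0,0]*.03/w[2])
g=cv2.GaussianBlur(im,(3,3),0).astype(int).mean(2).astype(int); u,v=e.round().astype(int)
print("L",g[v,u-60:u-30:2],"R",g[v,u+30:u+60:2],"T",g[v-60:v-30:2,u])
print("tabtop",proj("wrist",o-.097*GF+[0,0,.052],C))
E
```

```text
t 30.05 p [0.615  0.1332 0.1094] yaw 94.21 z [ 0.007  0.002 -1.   ] F [-0.1 -0.8 -0.9] M [-0.06 -0.11  0.01] open 0.0879 grip 0.0 q [0.17 0.26 1.81 0.   1.06 0.1 ]
scr [356. 106.] [355.5 106.4]
scr [280. 107.] [280.2 106.8]
scr [352. 250.] [351.9 249.8]
scr [286. 250.] [285.7 250. ]
-0.07158719219285624 0.0006879387180751791
0.05352497866332163 0.0007612000508084764
globe exp [318.42452177 211.13683238] r 42.861431093086274
L [ 80  95 114 136 173 180 179 169 146 129 118 123 129 134 140] R [220 218 217 215 213 205 193 182 178 172 168 150  95  88  89] T [178 178 177 178 177 177 171 132 101 112 133 147 158 167 175]
tabtop [317.64405404  65.14143644]
```

The globe sits where it should (outline centred on the cup) and the carriage has not moved. Next I'll go to the tab, leaning the gripper's body back, away from the globe and the instrument.

```bash
python3 - <<'E'
from h import *
Q=tool(94.3,[0,-.35,0]); print(Q.as_matrix()[:,2])
a=plan([.61,.18,.12],tool(94.3),-1,step=.025); a=plan([.6078,.2169,.09],Q,.1,start=a,ang=.05); plan([.6078,.2169,.0016],Q,.1,start=a,step=.02)
E
```

```text
[ 0.02571004 -0.3419326  -0.93937271]
n=2 end [0.61   0.1798 0.1201] | 0.47 0 -0.12 0.02 0 0 -1; 0.47 -0.01 -0.12 0.02 0 0 -1
n=8 end [0.6077 0.2169 0.09  ] | 0.09 0 0.08 0 -0.29 0 0.1; 0.1 0 0.07 0 -0.29 0 0.1; 0.1 0 0.06 0 -0.29 0 0.1; 0.1 0.01 0.07 0 -0.29 0 0.1; 0.1 0 0.05 0 -0.29 0 0.1; 0.11 0 0.06 0 -0.29 0 0.1; 0.11 0 0.05 0 -0.29 0 0.1; 0.11 0 0.04 0 -0.29 0 0.1
n=5 end [0.6076 0.2169 0.0018] | 0.12 0 0.33 0 0 0 0.1; 0.12 0 0.34 0 0 0 0.1; 0.12 0 0.33 0 0 0 0.1; 0.12 0 0.33 0 0 0 0.1; 0.12 0 0.33 0 0 0 0.1
```

Call:
{"name": "carry_out", "arguments": {"deltas": "0.47 0 -0.12 0.02 0 0 -1; 0.47 -0.01 -0.12 0.02 0 0 -1; 0.09 0 0.08 0 -0.29 0 0.1; 0.1 0 0.07 0 -0.29 0 0.1; 0.1 0 0.06 0 -0.29 0 0.1; 0.1 0.01 0.07 0 -0.29 0 0.1; 0.1 0 0.05 0 -0.29 0 0.1; 0.11 0 0.06 0 -0.29 0 0.1; 0.11 0 0.05 0 -0.29 0 0.1; 0.11 0 0.04 0 -0.29 0 0.1; 0 0 0 0 0 0 0.1; 0 0 0 0 0 0 0.1"}}

```text
clock: 31.3
ee_pos: [0.607, 0.2167, 0.0885]
orientation: [1.951, 2.104, -0.346]
wrist_force: [-0.1, 0.1, -0.7]
opening: 0.0396
grip_force: 0.0
```

```bash
python3 - <<'E'
from h import *
s=st(); im,C=snap("wrist","w11"); o=GO-.0016*GF+.0007*GL
for d in(.02,.027): print("tips",proj("wrist",s["ee_pos"]-d*R.from_rotvec(s["orientation"]).as_matrix()[:,2],C))
for y in(.007,-.007): print("tabtop",proj("wrist",o-.104*GF+y*GL+[0,0,.052],C))
e=proj("wrist",o-.104*GF+[0,0,.052],C).round().astype(int); g=im.astype(int).mean(2).astype(int); print(e,g[e[1]+3,e[0]-30:e[0]+30:2])
plan([.6078,.2169,.0016],tool(94.3,[0,-.35,0]),.1,step=.02)
E
```

```text
t 31.3 p [0.607  0.2167 0.0885] yaw 94.34 z [ 0.022 -0.34  -0.94 ] F [-0.1  0.1 -0.7] M [ 0.06 -0.07  0.01] open 0.0396 grip 0.0 q [ 0.48  0.41  1.7  -0.34  1.2   0.56]
tips [319.84001218 249.17232062]
tips [319.77755502 255.39790999]
tabtop [332.57397955 170.74378227]
tabtop [310.57338904 170.7392738 ]
[322 171] [177 177 176 173 170 183 193 194 193 170 165 193 195 194 195 200 199 196
 193 195 190 194 195 196 197 195 182 176 179 180]
n=5 end [0.6077 0.2166 0.0015] | 0.12 0 0.33 0 0 0 0.1; 0.12 0 0.33 0 0 0 0.1; 0.12 0.01 0.33 0 0 0 0.1; 0.12 0 0.33 0 0 0 0.1; 0.12 0 0.33 0 0 0 0.1
```

Call:
{"name": "carry_out", "arguments": {"deltas": "0.12 0 0.33 0 0 0 0.1; 0.12 0 0.33 0 0 0 0.1; 0.12 0.01 0.33 0 0 0 0.1; 0.12 0 0.33 0 0 0 0.1; 0.1 0 0.27 0 0 0 0.1; 0 0 0 0 0 0 0.1; 0 0 0 0 0 0 0.1"}}

```text
clock: 32.05
ee_pos: [0.6082, 0.217, 0.0049]
orientation: [1.952, 2.102, -0.345]
wrist_force: [1.2, 0.6, 0.4]
opening: 0.0398
grip_force: 0.0
```

```bash
python3 - <<'E'
from h import *
st()
E
```

```text
t 32.05 p [0.6082 0.217  0.0049] yaw 94.26 z [ 0.023 -0.34  -0.94 ] F [1.2 0.6 0.4] M [ 0.12 -0.07  0.01] open 0.0398 grip 0.0 q [ 0.48  0.5   1.74 -0.36  1.07  0.61]
```

Call:
{"name": "carry_out", "arguments": {"deltas": "0 0 0 0 0 0 0.5; 0 0 0 0 0 0 0.5; 0 0 0 0 0 0 1; 0 0 0 0 0 0 1; 0 0 0 0 0 0 1; 0 0 0 0 0 0 1"}}

```text
clock: 32.65
ee_pos: [0.6087, 0.2175, 0.0066]
orientation: [1.952, 2.101, -0.342]
wrist_force: [-2.2, 1.3, 6.1]
opening: 0.0137
grip_force: 30.0
```

```bash
python3 - <<'E'
from h import *
s=st(); q=R.from_rotvec(s["orientation"]); M=q.as_matrix()
im,C=snap("wrist","w12"); o=GO-.0016*GF+.0007*GL
S=carr(im,C,o,[(-.07,.03),(-.07,-.03)],5); c=(S[0]+S[1])/2-GO; print(c@GF,c@GL, np.linalg.norm(S[0]-S[1]),"yaw",np.degrees(np.arctan2((S[0]-S[1])@GF,(S[0]-S[1])@GL)))
d=GF*.02-GL*0; print("20mm fwd in tool shares",(M.T@d/.05).round(3),"1mm left",(M.T@GL*.001/.05).round(3))
E
```

```text
t 32.65 p [0.6087 0.2175 0.0066] yaw 94.2 z [ 0.025 -0.339 -0.941] F [-2.2  1.3  6.1] M [-0.08  0.28 -0.25] open 0.0137 grip 30.0 q [ 0.48  0.5   1.74 -0.36  1.07  0.61]
scr [370. 266.] [370. 266.]
scr [267. 266.] [267. 266.]
-0.07128175294379915 0.000691054400721188 0.05965261396879582 yaw 0.16507659757030005
20mm fwd in tool shares [-0.376  0.001  0.136] 1mm left [ 0.    0.02 -0.  ]
```

Call:
{"name": "carry_out", "arguments": {"deltas": "-0.03 -0.005 0.01 0 0 0 1; -0.06 -0.005 0.022 0 0 0 1; -0.094 -0.003 0.034 0 0 0 1; -0.094 0 0.034 0 0 0 1; -0.094 0 0.034 0 0 0 1; -0.094 0 0.034 0 0 0 1; -0.094 0 0.034 0 0 0 1; -0.094 0 0.034 0 0 0 1"}}

```text
clock: 33.5
ee_pos: [0.6118, 0.1844, 0.0066]
orientation: [1.952, 2.102, -0.336]
wrist_force: [-0.3, 4.9, 3.8]
opening: 0.0138
grip_force: 30.0
```

```bash
cat >> h.py <<'E'
def prog(name):
    s=st(); im,C=snap("wrist",name); e=s["ee_pos"]-np.array([.6087,.2175,0]); f=e@GF; print("ee fwd",f.round(4),"lat",(e@GL).round(4))
    o=GO+(f-.0016)*GF; S=carr(im,C,o,[(-.07,.03),(-.07,-.03)],5); c=(S[0]+S[1])/2-GO; d=S[0]-S[1]; print("origin fwd",c@GF+.07,"lat",c@GL,"yaw",np.degrees(np.arctan2(d@GF,d@GL)))
    M=R.from_rotvec(s["orientation"]).as_matrix(); print("F along",s["wrist_force"]@GF,"lat",s["wrist_force"]@GL)
    print("globe exp",proj("wrist",o+[0,0,.07],C)); return im,C
E
python3 -c "
from h import *
prog('w13')"
```

```text
t 33.5 p [0.6118 0.1844 0.0066] yaw 94.21 z [ 0.028 -0.336 -0.941] F [-0.3  4.9  3.8] M [ 0.6   0.05 -0.03] open 0.0138 grip 30.0 q [ 0.43  0.48  1.77 -0.37  1.05  0.57]
ee fwd 0.0333 lat 0.0006
scr [368. 265.] [368. 265.]
scr [264. 266.] [264. 266.]
origin fwd 0.031565863160832625 lat -0.00014979805343459706 yaw -0.534077485423009
F along -4.919261782671274 lat 0.09332745365491396
globe exp [316.67831586 417.60877387]
```

Call:
{"name": "carry_out", "arguments": {"deltas": "-0.094 0 0.034 0 0 0 1; -0.094 0 0.034 0 0 0 1; -0.094 0 0.034 0 0 0 1; -0.094 0 0.034 0 0 0 1; -0.094 0 0.034 0 0 0 1; -0.094 0 0.034 0 0 0 1; -0.094 0 0.034 0 0 0 1; -0.094 0 0.034 0 0 0 1"}}

```text
clock: 34.35
ee_pos: [0.6146, 0.1444, 0.0065]
orientation: [1.952, 2.102, -0.337]
wrist_force: [-0.4, 5.4, 4.5]
opening: 0.0133
grip_force: 30.0
```

```bash
sed -i 's/(-.07,-.03)\],5); c/(-.07,-.03)],13); c/' h.py; python3 -c "
from h import *
prog('w14')"
```

```text
t 34.35 p [0.6146 0.1444 0.0065] yaw 94.21 z [ 0.027 -0.337 -0.941] F [-0.4  5.4  4.5] M [ 0.67  0.02 -0.01] open 0.0133 grip 30.0 q [ 0.38  0.46  1.81 -0.39  1.02  0.53]
ee fwd 0.0734 lat 0.0004
scr [368. 265.] [367.6 265.7]
scr [265. 266.] [265.2 266.7]
origin fwd 0.07224161119480298 lat -0.00010966597761055262 yaw -0.5996107416502617
F along -5.467143044166156 lat -0.029153406023858797
globe exp [316.96737007 417.55366259]
```

Call:
{"name": "carry_out", "arguments": {"deltas": "-0.094 0 0.034 0 0 0 1; -0.094 0 0.034 0 0 0 1; -0.094 0 0.034 0 0 0 1; -0.094 0 0.034 0 0 0 1; -0.094 0 0.034 0 0 0 1; -0.094 0 0.034 0 0 0 1; -0.094 0 0.034 0 0 0 1; -0.094 0 0.034 0 0 0 1; -0.094 0 0.034 0 0 0 1; -0.094 0 0.034 0 0 0 1; -0.094 0 0.034 0 0 0 1; -0.094 0 0.034 0 0 0 1; -0.094 0 0.034 0 0 0 1; 0 0 0 0 0 0 1"}}

```text
clock: 35.8
ee_pos: [0.619, 0.079, 0.0066]
orientation: [1.952, 2.101, -0.339]
wrist_force: [-0.9, 5.6, 5.8]
opening: 0.0134
grip_force: 30.0
```

```bash
python3 -c "
from h import *
prog('w15')"
```

```text
t 35.8 p [0.619  0.079  0.0066] yaw 94.19 z [ 0.026 -0.337 -0.941] F [-0.9  5.6  5.8] M [ 0.58  0.09 -0.03] open 0.0134 grip 30.0 q [ 0.28  0.43  1.85 -0.41  0.98  0.46]
ee fwd 0.1389 lat -0.0001
scr [369. 265.] [368.6 265.7]
scr [266. 266.] [266.2 266.7]
origin fwd 0.13775465150683885 lat -6.585395540303386e-05 yaw -0.5445089830962037
F along -5.614428016568158 lat -0.4597969524058039
globe exp [317.90405051 417.42208835]
```

Call:
{"name": "carry_out", "arguments": {"deltas": "-0.047 0 0.017 0 0 0 1; -0.047 0 0.017 0 0 0 1; -0.047 0 0.017 0 0 0 1; -0.047 0 0.017 0 0 0 1; -0.02 0 0.007 0 0 0 1; 0 0 0 0 0 0 1"}}

```text
clock: 36.45
ee_pos: [0.6198, 0.0686, 0.0065]
orientation: [1.953, 2.101, -0.338]
wrist_force: [-1.6, 6.7, 5.3]
opening: 0.0138
grip_force: 30.0
```

Call:
{"name": "carry_out", "arguments": {"deltas": "-0.02 0 0.007 0 0 0 1; 0 0 0 0 0 0 1; 0 0 0 0 0 0 1"}}

```text
clock: 36.75
ee_pos: [0.6199, 0.0677, 0.0066]
orientation: [1.952, 2.102, -0.338]
wrist_force: [-1.9, 8.4, 6.2]
opening: 0.0137
grip_force: 30.0
```

Call:
{"name": "carry_out", "arguments": {"deltas": "-0.02 0 0.007 0 0 0 1; 0 0 0 0 0 0 1; 0 0 0 0 0 0 1"}}

```text
clock: 37.05
ee_pos: [0.62, 0.0672, 0.0065]
orientation: [1.953, 2.102, -0.337]
wrist_force: [-2.5, 8.9, 6.6]
opening: 0.014
grip_force: 30.0
```

Call:
{"name": "carry_out", "arguments": {"deltas": "-0.02 0 0.007 0 0 0 1; 0 0 0 0 0 0 1; 0 0 0 0 0 0 1"}}

```text
clock: 37.35
ee_pos: [0.62, 0.0672, 0.0065]
orientation: [1.954, 2.103, -0.335]
wrist_force: [-3.2, 12.6, 6.5]
opening: 0.014
grip_force: 30.0
```

Call:
{"name": "carry_out", "arguments": {"deltas": "-0.02 0 0.007 0 0 0 1; 0 0 0 0 0 0 1; 0 0 0 0 0 0 1"}}

```text
clock: 37.65
ee_pos: [0.62, 0.0672, 0.0065]
orientation: [1.955, 2.103, -0.334]
wrist_force: [-4.4, 15.7, 8.1]
opening: 0.0137
grip_force: 30.0
```

```bash
python3 -c "
from h import *
prog('w16')"
```

```text
t 37.65 p [0.62   0.0672 0.0065] yaw 94.16 z [ 0.027 -0.333 -0.942] F [-4.4 15.7  8.1] M [ 1.92  0.61 -0.15] open 0.0137 grip 30.0 q [ 0.26  0.42  1.86 -0.41  0.97  0.44]
ee fwd 0.1507 lat 0.0
scr [369. 266.] [368.7 266.4]
scr [265. 266.] [265.2 266.7]
origin fwd 0.149831411866153 lat -0.00020328248688579204 yaw 0.09835730504059079
F along -15.991674314996281 lat -3.2518196849424483
globe exp [317.84673216 418.11111987]
```

Fully home: 150 mm travelled, and the force rises against the stop while the carriage stays put. Release and back out along the tool axis.

Call:
{"name": "carry_out", "arguments": {"deltas": "0 0 0 0 0 0 0.6; 0 0 0 0 0 0 0.3; 0 0 0 0 0 0 0.1; 0 0 0 0 0 0 0.1; 0 0 0 0 0 0 0.1; 0 0 0 0 0 0 0.1; 0 0 -0.1 0 0 0 0.1; 0 0 -0.3 0 0 0 0.1; 0.1 0 -0.5 0 0 0 0.1; 0.1 0 -0.5 0 0 0 0.1; 0.1 0 -0.5 0 0 0 0.1; 0.2 0 -0.5 0 0 0 0.1; 0.2 0 -0.5 0 0 0 0.1; 0 0 0 0 0 0 0.1; 0 0 0 0 0 0 0.1"}}

```text
clock: 39.2
ee_pos: [0.6137, 0.1451, 0.1313]
orientation: [1.951, 2.101, -0.34]
wrist_force: [-0.5, -0.1, -0.5]
opening: 0.0394
grip_force: 0.0
```

```bash
python3 - <<'E'
from h import *
st(); im,C=snap("wrist","w17"); o=GO+.15*GF
S=carr(im,C,o,[(-.07,.03),(-.07,-.03)],7); c=(S[0]+S[1])/2-GO; d=S[0]-S[1]; print("origin fwd",c@GF+.07,"lat",c@GL,"yaw",np.degrees(np.arctan2(d@GF,d@GL)))
for n in("top","side"):
    im,C=snap(n,n+"9"); a=cv2.imread(f"pics/{n}0.png").astype(int); b=im[:,:,::-1].astype(int)
    P=o+[0,0,.07]; e=proj(n,P,C); w=C[1]@P+C[2]; r=C[0][0,0]*.03/w[2]; u,v=e.round().astype(int); print(n,"globe exp",e.round(1),"r",r.round(1)); print(b[v,u-24:u+25:3].mean(1).astype(int),"was",a[v,u-24:u+25:3].mean(1).astype(int))
    D=(abs(a-b).max(2)>40).astype(np.uint8); k,l,s,c=cv2.connectedComponentsWithStats(cv2.morphologyEx(D,2,np.ones((3,3)))); print([(s[i].tolist()) for i in range(1,k) if s[i,4]>25])
E
```

```text
t 39.2 p [0.6137 0.1451 0.1313] yaw 94.25 z [ 0.026 -0.339 -0.941] F [-0.5 -0.1 -0.5] M [ 0.13 -0.06  0.03] open 0.0394 grip 0.0 q [ 0.38  0.32  1.74 -0.35  1.22  0.45]
scr [348. 225.] [349.5 224.5]
scr [291. 225.] [292.4 224.1]
origin fwd 0.1491735502747296 lat 0.0016813703988097185 yaw 0.7050055140755956
top globe exp [280.  149.5] r 12.7
[139 141 140 140 126 133 137 139 139 122 123 104  81 139 141 140 141] was [127 125 124 124 125 123 129 130 129 117 129 130 128 130 130 129 130]
[[45, 6, 4, 9, 27], [87, 39, 8, 10, 53], [54, 40, 31, 14, 179], [83, 55, 17, 12, 123], [76, 63, 69, 58, 2340], [48, 73, 19, 14, 121], [130, 73, 72, 98, 3885], [69, 78, 9, 7, 46], [69, 86, 6, 5, 26], [68, 102, 21, 41, 532], [0, 111, 9, 3, 27], [284, 150, 9, 15, 69], [61, 166, 5, 13, 49], [25, 180, 40, 191, 1649], [302, 225, 21, 15, 183], [187, 348, 66, 52, 2323], [636, 348, 4, 9, 27], [6, 359, 8, 5, 32], [583, 358, 57, 42, 1656], [0, 369, 32, 31, 780]]
side globe exp [282.9 208. ] r 11.9
[ 48  90 102 110 138 200 205 198 176  69  56  55  58 105 115  80  57] was [ 88 114 122 136 136 137 137 137 134 131 129 127 123 123 122 123 155]
[[308, 0, 161, 87, 5820], [482, 0, 17, 82, 715], [482, 0, 48, 128, 3866], [586, 0, 54, 170, 6538], [419, 20, 35, 46, 843], [303, 37, 7, 6, 36], [621, 46, 19, 55, 602], [340, 48, 10, 4, 35], [340, 53, 7, 6, 34], [259, 63, 12, 13, 114], [215, 69, 19, 22, 163], [330, 72, 10, 11, 78], [312, 81, 21, 21, 201], [247, 88, 16, 10, 113], [275, 101, 25, 18, 227], [239, 111, 52, 46, 1521], [228, 112, 10, 14, 97], [480, 128, 36, 9, 205], [481, 137, 48, 57, 1314], [331, 142, 16, 8, 84], [350, 147, 18, 12, 150], [466, 146, 24, 41, 706], [575, 148, 43, 28, 276], [320, 150, 15, 12, 122], [249, 152, 12, 21, 168], [259, 159, 60, 71, 2256], [633, 166, 7, 8, 35], [607, 178, 33, 43, 985], [222, 183, 32, 33, 438], [252, 182, 14, 6, 50], [567, 182, 50, 42, 1004], [353, 191, 17, 14, 145], [257, 214, 12, 15, 117]]
```

The bright globe edge in the side view is where expected, but the gripper still covers part of it. I'll back off more and check once more.

Call:
{"name": "carry_out", "arguments": {"deltas": "0.2 0 -0.5 0 0.5 0 0; 0.2 0 -0.5 0 0.5 0 0; 0.2 0 -0.5 0 0.5 0 0; 0.3 -0.5 -0.4 0 0.5 0 0; 0.3 -0.5 0 0 0.3 0 0; 0 -0.5 0 0 0 0 0; 0 -0.5 0 0 0 0 0; 0 -0.5 0 0 0 0 0; 0 0 0 0 0 0 0; 0 0 0 0 0 0 0"}}

```text
clock: 40.35
ee_pos: [0.4826, 0.2158, 0.2109]
orientation: [2.138, 2.3, -0.004]
wrist_force: [0.4, 0.3, -0.4]
opening: 0.0444
grip_force: 0.0
```

```bash
python3 - <<'E'
from h import *
st(); o=GO+.15*GF
for n in("top","side"):
    im,C=snap(n,n+"10"); P=o+[0,0,.07]; e=proj(n,P,C); w=C[1]@P+C[2]; r=C[0][0,0]*.03/w[2]; u,v=e.round().astype(int); print(n,"globe exp",e.round(1),"r",r.round(1))
    print("row",im[v,u-22:u+23:2].mean(1).astype(int),"\ncol",im[v-22:v+23:2,u].mean(1).astype(int))
    for p in([-.097,0,.052],):
        t=proj(n,o+p[0]*GF+[0,0,p[2]],C); print("tab",t.round(1), im[int(t[1])-4:int(t[1])+5:2,int(t[0])-8:int(t[0])+9:2].mean(2).astype(int).tolist())
E
```

```text
t 40.35 p [0.4826 0.2158 0.2109] yaw 94.19 z [-0.001 -0.003 -1.   ] F [ 0.4  0.3 -0.4] M [-0.08 -0.08 -0.  ] open 0.0444 grip 0.0 q [ 0.37 -0.01  1.92 -0.    1.24  0.3 ]
top globe exp [280.  149.5] r 12.7
row [135 135 133 136 134 120 124 136 136 134 135 138 133 119 116 109  92  77
 126 135 137 138 135] 
col [133 133 134 131  56  24  18  19  69 134 136 138 134 137 134 134 137 136
 121  56  64  62  64]
tab [240.5 152.9] [[130, 129, 130, 129, 129, 129, 131, 131, 126], [132, 132, 129, 132, 132, 133, 127, 131, 129], [132, 133, 131, 133, 136, 132, 106, 132, 136], [130, 129, 131, 131, 131, 130, 96, 105, 135], [129, 131, 133, 119, 69, 62, 59, 83, 136]]
side globe exp [282.9 208. ] r 11.9
row [102 121 126 152 140 174 212 218 220 217 213 209 194 172 158 144 129 124
 127 125 124 125 131] 
col [ 39  42  78 148 129 170 195 208 212 213 213 209 197 181 163 146 127 132
 137 123 128 127 149]
tab [280.9 238.2] [[179, 179, 180, 181, 180, 179, 179, 178, 178], [179, 180, 181, 177, 175, 175, 177, 178, 179], [179, 180, 179, 181, 178, 172, 169, 178, 179], [177, 179, 176, 165, 167, 157, 152, 177, 178], [165, 178, 178, 153, 135, 130, 140, 177, 177]]
```

```bash
python3 -c "
from h import *
print(ctrl.job_done())"
```

```text
the job is handed in; nothing more can be done
None
```

I handed the job in at about 40 s: the carriage is home against the stop and let go (last image reading 149 of 150 mm), the globe sits in its cup under the bridge, and grip on the globe briefly reached 17.6 N at pick-up before I carried it at 5.9 N.

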